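# Register a boxed cake on the counter scale and scan its label

### The arm

A 6-joint arm with a two-finger parallel gripper is mounted at the origin on the work surface. World frame = base frame: x ahead of the robot, y to its left, z up, the work surface at z = 0. Lengths are in m, angles in rad, forces in N, time in s.
With the tool pointing down it reaches from about 0.3 to 1 m from the base axis. Payload 5.1 kg.
Tool frame: the origin (TCP) lies at the very end of the fingers, on their centre line; the grasp point (between the pads) lies 19 mm behind it; z points along the fingers, y is the direction in which the jaws open and shut (so a half turn about z gives the same grasp; the last joint's range is limited). The gripper opens to 95 mm and grips with 3 to 60 N. Pads are 20 mm wide; open, the fingers measure 119 mm over their backs; the gripper's body (75 mm by 180 mm) begins 59 mm behind the grasp point.
Start: joints at [-1.221, 0.124, 1.65, -0, 1.367, -0.083], TCP at [0.273, -0.59, 0.215] pointing down, gripper open.
Joint ranges: [-2.61, 2.61], [-1.02, 2.33], [0.03, 2.71], [-1.35, 4.49], [0.32, 2.68], [-2.91, 2.91]. Speed limits (rad/s): [2.57, 2.57, 3.14, 3.14, 3.14, 3.14].

### API

Orientations are given as [roll, pitch, yaw] about the fixed x, y, z axes, in that order (R = Rz(yaw) Ry(pitch) Rx(roll)).
In Python, from bench import manip gives the robot as it stands. The module is installed in compiled form; this text tells all that it offers.
- The arm moves only by the shell command python3 -m jog 'ROWS' [FORCE]. ROWS is a JSON object of lists of equal length, an entry for each row: "dp": the shift along the tool's x, y, z as a fraction of full scale, a list of three; "rotation": the turn, a rotation vector about the tool's x, y, z as a fraction of full scale, a list of three; "hand": the finger opening in mm, from 0 to 95.1. In form: {"dp": [[dx, dy, dz], ...], "rotation": [[wx, wy, wz], ...], "hand": [hand, ...]}. A call has 1 to 20 rows; each row is the pose to reach, as a shift and turn from the pose commanded when the call began, along the tool's axes at that moment, turning the shorter way round; what a row does not reach only later rows make up. Full scale, the value 1, is 50 cm for a shift and 360 degrees for a turn. A row lasts 1/10 s, in which the tool goes at most 50 mm and 8.59 degrees, less where a joint would pass 70% of its speed; a pose out of reach is approached as far as the arm can. A call with a number of a shift or a turn outside -1 to 1 is refused whole. A call with a gripper value outside its range is refused whole. The fingers move at their own pace and stop on an object; FORCE is the grip in N (left out, the last holds). Time passes only in rows, so rows that repeat a pose let the fingers close. It gives the time, the measured TCP pose, the force and the opening at its end, in the units of the state.
- manip.get_state(): the state, without advancing time (a new reading comes with each control period).
- manip.grab_frame(name): name is "scene" or "top" or "wrist"; returns (picture, depth): 420x560x3 uint8, red, green, blue; 420x560 float32, m along the optical axis (not along the pixel's ray), 0 where there is no reading.
- manip.camera_model(name): a dict with "vfov" (degrees; the focal length in pixels is half the picture's height over the tangent of half this angle, whatever the lens; pixels are square), "cx", "cy" (the principal point, pixels), "D" ([k1, k2, p1, p2, k3] as OpenCV has them; the pictures are not rectified), "R" (3x3) and "t" (3): a world point X has camera coordinates R X + t; the wrist camera has in their place "T_tool_cam" (4x4, takes a point from camera to tool coordinates, whose origin is the TCP and whose axes are the flange's). Camera axes: x right, y down, z forward; pixel columns grow to the right and rows downward; lengths in m; the calibration is good to about 2 mm. A picture is of the moment at which its call begins: read the wrist's pose just before it. camera_model takes no time and is no camera call.
- manip.hand_in(): hands the job in, once; it reports no verdict.
The state is a dict: "time": time; "qpos": joint angles; "qvel": joint speeds; "joint_efforts": joint torques, N m; "tcp_pos": TCP position; "orientation": TCP orientation; "force": force on the tool from outside, world axes, zero at the start; "moment": the same for the moment, N m; "grip_width": finger opening in m.
Only numpy, scipy, OpenCV 4.12 (cv2) and the standard library are available. Lean on these libraries where they do the work, as an engineer would, in place of code of your own. Each camera call takes 0.05 s, during which the arm holds its last target.

### The job

Book out the pink cake box: push it firmly but gently into the corner of the scale's platform until it sits square and tight against both rails. Then take the hand scanner out of its cradle, hold its window about 10 cm from the box's barcode label, facing the sloping label squarely with the aim on the middle of the label and the scan line across the bars, and keep it steady there for two seconds. Put the scanner back upright, fully down in its cradle, with the box still home on the scale, and leave everything else on the counter as it stands.

Things in the scene. Friction and masses are not known exactly. Their poses are not given: they have to be found in the camera images.
- scale: Counter scale, fixed: black base, steel platform 300 x 240 mm, its top 40 mm above the counter, and a white display pod (180 mm wide, 105 mm tall) beyond the back rail. Origin: on the counter under the platform's centre; z up, x towards the back rail, y towards the side rail; the rails meet at the +x +y corner.
- back_rail: Fixed aluminium rail along the platform's +x edge, 243 mm long, 6 mm thick, 23 mm high above the platform. Origin: on its inner (stop) face, which looks to the scale's -x, at platform height, mid-length, 140 mm along x from the scale's origin. Axes as the scale's.
- side_rail: Fixed aluminium rail along the platform's +y edge, 290 mm long, 6 mm thick, 23 mm high above the platform. Origin: on its inner (stop) face, which looks to the scale's -y, at platform height, mid-length, 115 mm along y from the scale's origin. Axes as the scale's.
- cakebox: Pink rigid cake box, 170 (x) x 120 (y) x 70 mm tall, 0.25-0.5 kg. Origin: centre of underside, z up. Walls upright, but the -y one only for its lowest 30 mm, then it slopes 34 mm inward up to the lid. Starts askew, 2-9 cm short of the rails; home: +x end on the back rail, +y side on the side rail, origin at x 55, y 55 mm of the scale. Slides at 1-6 N; over 40 N crushes it.
- label: White barcode label, 74 x 42 mm, on the box's slope. Origin: its centre, 43 mm to -y and 50 mm up from the box's origin. z points straight out of it (40 degrees above level, to the box's -y); x along the box's x, across the black bars (the scan line must run this way); y up the slope, along the bars.
- cradle: Scanner cradle, fixed: black foot 110 x 92 x 10 mm, grey square cup, inside 39 (x) x 40 mm (y), its floor at 10 mm, walls straight to 66 mm, flared lips to 80 mm high, about 75 mm over all. Origin: on the counter under the cup's centre, z up. The scanner stands in it with its axes along the cradle's and its origin 10 mm above the cradle's.
- scanner: Pistol-shaped hand scanner, 0.22 kg: upright handle 32 (x) x 34 mm (y), 112 mm long, tapered foot; on top the head, 44 mm wide (y), 112 to 154 mm above the foot, from -38 to +62 mm along x, sides flat and upright; then a 58 mm wide nose to +85 mm with the dark red window. Origin: centre of the handle's foot. x: the way it looks; y: its scan line; z: up the handle. Always on.
- scanner_grip (a point): Point inside the scanner's head to grip at, 135 mm straight above the scanner's origin; close the fingers along the scanner's y on the 44 mm wide head.
- scanner_window (a point): Centre of the scanner's window, 85 mm ahead (x) and 133 mm above (z) the scanner's origin.
- scanner_aim (a point): Point on the scanner's beam 100 mm straight ahead of the window, where it reads best: 185 mm ahead (x) and 133 mm above (z) the scanner's origin.
- sachets: Bystander: wooden caddy of sachets, 85 x 85 x 55 mm, contents to 68 mm. It and the cradle swap places from start to start. Origin: centre of its underside.
- label_roll: Bystander: roll of white labels, 72 mm across, 50 mm tall. Origin: centre of its underside.
- sugar_jar: Bystander: sugar jar with steel cap, 72 mm across, 105 mm tall. Origin: centre of its underside.
- mug: Bystander: blue mug, 78 mm across, 90 mm tall. Origin: centre of its underside.
- cups: Bystander: stack of white paper cups, 83 mm across, 133 mm tall. Origin: centre of its underside.
- tongs: Bystander: steel serving tongs lying flat, 240 mm long, 20 mm tall. Origin: on the counter near mid-length; long along x.
- patty_box: Bystander: brown carton with a dark red band, 120 x 120 x 85 mm. Origin: centre of its underside.
Mind the look-alikes: they are no part of the job. Leave any purple look-alike of the cakebox alone.

How it is judged:
By the outcome, as a careful person would: the job done as asked, in the order asked, and still so for the second after the job is handed in, with the robot touching nothing.
It also fails if it takes over 72 s, if anything falls off the work surface, if the arm or the gripper's body presses on something with over 40 N, if the wrist force passes 120 N, or if a joint passes its speed limit or range.

## Working session

There is one attempt and no reset: what is moved stays moved. The work goes in short steps, Python scripts to look and compute and a shell command to move; the robot and the scene stay as the last step left them, time stands still between calls to the robot, and variables do not carry over. Pictures are saved under pics/ and viewed, and the job is handed in when it is done.

```bash
mkdir -p pics; ls; cat > h.py <<'E'
import numpy as np, cv2
from scipy.spatial.transform import Rotation as Rn
from bench import manip
def save(name,img): cv2.imwrite('pics/'+name+'.png', cv2.cvtColor(img,cv2.COLOR_RGB2BGR))
def Tw():
    s=manip.get_state(); T=np.eye(4); T[:3,:3]=Rn.from_euler('xyz',s['orientation']).as_matrix(); T[:3,3]=s['tcp_pos']; return T
def cam(name,T=None):
    m=manip.camera_model(name); f=210/np.tan(np.radians(m['vfov'])/2)
    K=np.array([[f,0,m['cx']],[0,f,m['cy']],[0,0,1.]])
    D=np.array(m['D'],float)
    if name=='wrist':
        C=(T if T is not None else Tw())@np.array(m['T_tool_cam']); R=C[:3,:3].T; t=-R@C[:3,3]
    else: R=np.array(m['R']); t=np.array(m['t'])
    return K,D,R,t
def ray(c,uv):
    K,D,R,t=c; uv=np.asarray(uv,float).reshape(-1,1,2)
    p=cv2.undistortPoints(uv,K,D).reshape(-1,2); d=np.c_[p,np.ones(len(p))]
    return -R.T@t, d@R   # origin, dirs (scaled to unit depth)
def onz(c,uv,z):
    o,d=ray(c,uv); s=(z-o[2])/d[:,2]; return o+d*s[:,None]
def cloud(c,depth):
    h,w=depth.shape; v,u=np.mgrid[:h,:w]; o,d=ray(c,np.c_[u.ravel(),v.ravel()])
    P=o+d*depth.ravel()[:,None]; P[depth.ravel()<=0]=np.nan; return P.reshape(h,w,3)
def proj(c,X):
    K,D,R,t=c; return cv2.projectPoints(np.asarray(X,float).reshape(-1,3),cv2.Rodrigues(R)[0],t,K,D)[0].reshape(-1,2)
E
python3 - <<'E'
from h import *
print(manip.get_state())
for n in ['scene','top','wrist']:
    p,d=manip.grab_frame(n); save(n+'0',p); np.savez('/tmp/'+n+'0.npz',p=p,d=d)
    print(n,manip.camera_model(n))
E
```

```text
pics
{'time': 0.0, 'qpos': array([-1.22062264e+00,  1.24500261e-01,  1.65165404e+00, -3.91174091e-06,
        1.36748308e+00, -8.25781564e-02]), 'qvel': array([-5.69130775e-04, -1.59057820e-03, -1.18402174e-03, -2.12291122e-04,
        7.36127545e-04,  7.94302112e-05]), 'joint_efforts': array([ 1.27989806e-03, -4.17601848e+01, -3.59932852e+01,  7.76406331e-02,
        4.90728929e-02, -2.02961919e-04]), 'tcp_pos': array([ 0.27235892, -0.58949125,  0.21340198]), 'orientation': array([-3.13955459e+00, -1.64840704e-04,  4.32752472e-01]), 'force': array([ 0.27619206, -0.50224603,  0.55550233]), 'moment': array([-0.02635724,  0.02774929,  0.02795132]), 'grip_width': 0.09558595999419094}
scene {'vfov': 50.39934777797835, 'cx': 285.21751555901636, 'cy': 207.70696703521003, 'D': array([-0.13124414,  0.        ,  0.        ,  0.        ,  0.        ]), 'R': array([[ 0.39963339,  0.91667314,  0.00187109],
       [ 0.54951317, -0.23793134, -0.80088947],
       [-0.73370868,  0.32109037, -0.59880928]]), 't': array([-0.19002317, -0.23253848,  1.8642261 ])}
top {'vfov': 43.92849517416843, 'cx': 281.71696339657916, 'cy': 201.55900042585756, 'D': array([0.06572087, 0.        , 0.        , 0.        , 0.        ]), 'R': array([[ 0.00628248, -0.99990196,  0.012514  ],
       [-0.98492061, -0.00835105, -0.17280522],
       [ 0.17289278, -0.01123965, -0.98487652]]), 't': array([-0.05071545,  0.55196119,  1.71550387])}
wrist {'vfov': 65.73617477446652, 'cx': 279.6388663847582, 'cy': 211.9595892093886, 'D': array([-0.01091179,  0.        ,  0.        ,  0.        ,  0.        ]), 'T_tool_cam': array([[ 5.64358838e-04, -9.64291135e-01, -2.64843896e-01,
         7.49128075e-02],
       [ 9.99999689e-01,  6.89938431e-04, -3.81140934e-04,
         7.11474559e-04],
       [ 5.50256806e-04, -2.64843599e-01,  9.64291224e-01,
        -1.70028206e-01],
       [ 0.00000000e+00,  0.00000000e+00,  0.00000000e+00,
         1.00000000e+00]])}
```

View pics/scene0.png

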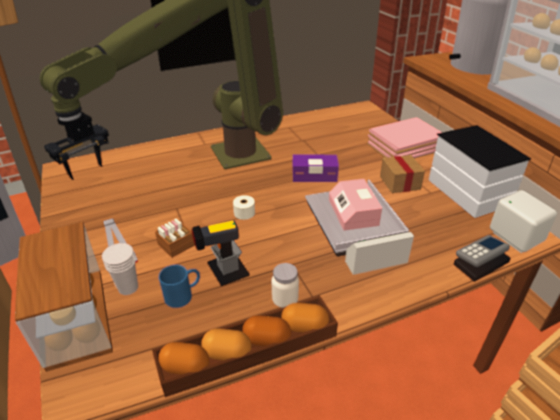

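View pics/top0.png

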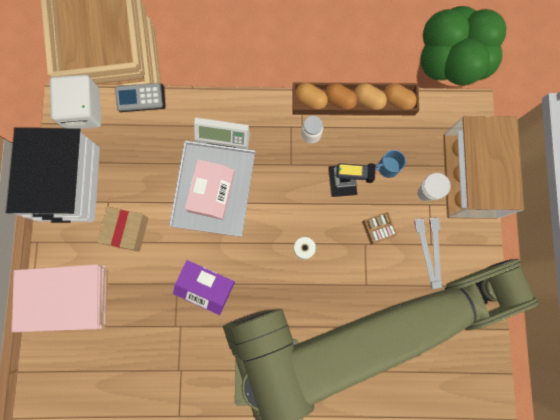

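View pics/wrist0.png

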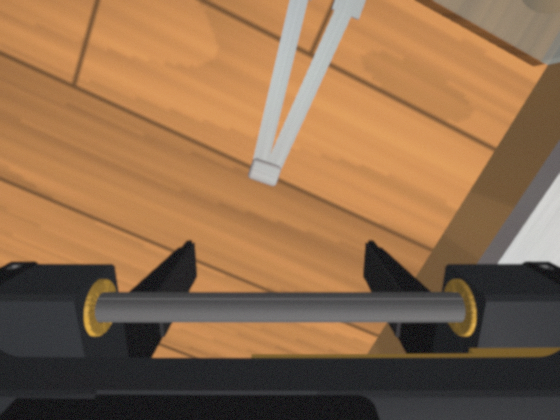

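The pink cake box is at top (210,190), on the scale. The look-alikes are the purple box at top (204,287) and the flat pink stack at (60,298), neither of them on the scale. The scanner is at top (350,175), with its dark nose to the right, near the mug. I'll confirm with enlarged crops.

```bash
python3 - <<'E'
from h import *
p=np.load('/tmp/top0.npz')['p']
a=cv2.resize(p[110:250,160:270],None,fx=4,fy=4,interpolation=cv2.INTER_CUBIC)
b=cv2.resize(p[110:250,300:390],None,fx=4,fy=4,interpolation=cv2.INTER_CUBIC)
save('crop0',np.hstack([a,b])[:600,:800])
E
```

```text
(no output)
```

View pics/crop0.png

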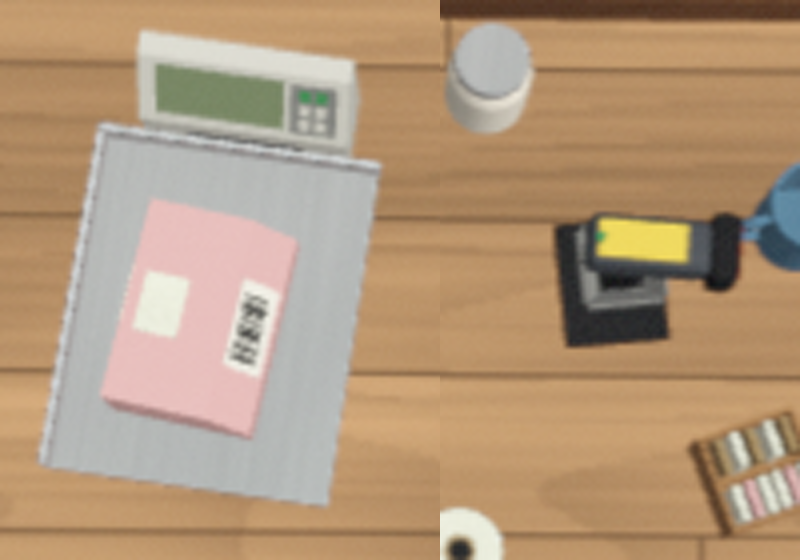

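The crop shows the pink box askew on the steel platform. The rails are at the top (back) and left (side), and the label is on the box's right slope. The scanner's yellow-topped head points right (-y), with the nose at about (371,172) and the mug just beyond. Next I'll measure.

```bash
python3 - <<'E'
from h import *
def rect(P):
    r=cv2.minAreaRect((P[:,:2]*1000).astype(np.float32)); return np.round(r[0],1),np.round(r[1],1),round(r[2],2), np.round(cv2.boxPoints(r),1).tolist()
for n in ['top','scene']:
    z=np.load(f'/tmp/{n}0.npz'); p,d=z['p'],z['d']; c=cam(n); P=cloud(c,d)
    hsv=cv2.cvtColor(p,cv2.COLOR_RGB2HSV)
    Z=P[...,2]; 
    reg=(P[...,0]>.3)&(P[...,0]<1.0)&(P[...,1]>-.1)&(P[...,1]<.5)
    print(n,'counter z',np.nanmedian(Z[(abs(Z)<.02)]))
    pink=((hsv[...,0]<8)|(hsv[...,0]>168))&(hsv[...,1]>30)&(hsv[...,1]<130)&(hsv[...,2]>150)&reg&(Z>.045)&(Z<.13)&(P[...,0]>.6)
    print('pink',pink.sum(), rect(P[pink&(Z>.105)]),np.nanmedian(Z[pink&(Z>.105)]))
    plat=reg&(hsv[...,1]<40)&(Z>.034)&(Z<.048)
    print('plat',plat.sum(),rect(P[plat]),np.nanmedian(Z[plat]))
    # top-view corners
c=cam('top')
print(onz(c,[(186,141),(255,151.25)],.063)); print(onz(c,[(242,236.25),(170,226)],.04))
# pink lid corners: crop coords -> px
cr=np.array([(150,199),(297,240),(251,437),(101,400)])/4+[160,110]
print('lid',onz(c,cr[[0,3]],.11))
E
```

```text
top counter z 0.0010285766229330973
pink 707 (array([632.2, 194.5]), array([97.9, 81.6]), 79.78, [[583.4000244140625, 153.60000610351562], [663.5999755859375, 139.10000610351562], [681.0, 235.39999389648438], [600.7000122070312, 249.89999389648438]]) 0.11073720842876056
plat 3511 (array([633. , 200.6]), array([704.1, 362.2]), 24.45, [[237.5, 219.8000030517578], [387.5, -110.0], [1028.4000244140625, 181.5], [878.5, 511.20001220703125]]) 0.041041613522388776
scene counter z -0.0009588816665609956
pink 1163 (array([635.1, 199.6]), array([90.4, 90.5]), 76.85, [[580.7000122070312, 165.89999389648438], [668.9000244140625, 145.3000030517578], [689.4000244140625, 233.39999389648438], [601.2999877929688, 254.0]]) 0.10918981950343454
plat 1700 (array([650. , 214.4]), array([790.3, 311.7]), 60.75, [[320.8999938964844, -54.20000076293945], [592.9000244140625, -206.5], [979.0, 483.0], [707.0, 635.2999877929688]]) 0.03919958801152362
[[0.75664481 0.28125398 0.063     ]
 [0.7232479  0.04577698 0.063     ]]
[[0.43435279 0.08593308 0.04      ]
 [0.46732403 0.32772591 0.04      ]]
lid [[0.6792194  0.23286616 0.11      ]
 [0.51105616 0.2667523  0.11      ]]
```

```bash
cat > kin.py <<'E'
import numpy as np
from scipy.spatial.transform import Rotation as Rn
# orientation model R = Rz(q1) Ry(q2+q3) Rz(q4) Ry(q5) Rz(q6+pi/2)
def Rmodel(q): return Rn.from_euler('ZYZYZ',[q[0],q[1]+q[2],q[3],q[4],q[5]+np.pi/2])
def wrist(R,q1,s):
    M=(Rn.from_euler('ZY',[q1,s]).inv()*R)
    a,b,c=M.as_euler('ZYZ'); return a,b,(c-np.pi/2+np.pi)%(2*np.pi)-np.pi
E
python3 - <<'E'
from h import *; from kin import *
s=manip.get_state(); print(Rmodel(s['qpos']).as_euler('xyz'),s['orientation'])
B=Rn.from_euler('z',-8,degrees=True)
th=np.radians(40)
X=np.array([0,np.cos(th),-np.sin(th)]);Y=np.array([-1.,0,0]);Z=np.cross(X,Y)
for sg in (1,-1):
  for tilt in (-30,-15,0,15,30):
    a=np.radians(tilt); tz=-(np.cos(a)*Z+np.sin(a)*X)
    ty=-sg*Y; tx=np.cross(ty,tz)
    R=B*Rn.from_matrix(np.c_[tx,ty,tz])
    for q1 in(.2,.4):
        for sm in (1.7,2.1): print(sg,tilt,q1,sm,np.round(wrist(R,q1,sm),2))
E
```

```text
Traceback (most recent call last):
  File "kin.py", line 4, in Rmodel
    def Rmodel(q): return Rn.from_euler('ZYZYZ',[q[0],q[1]+q[2],q[3],q[4],q[5]+np.pi/2])
                          ~~~~~~~~~~~~~^^^^^^^^^^^^^^^^^^^^^^^^^^^^^^^^^^^^^^^^^^^^^^^^^
  File "scipy/spatial/transform/_rotation.pyx", line 1413, in scipy.spatial.transform._rotation.Rotation.from_euler
ValueError: Expected axis specification to be a non-empty string of upto 3 characters, got ZYZYZ
```

```bash
sed -i "s/^def Rmodel.*/def Rmodel(q): return Rn.from_euler('ZY',[q[0],q[1]+q[2]])*Rn.from_euler('ZYZ',[q[3],q[4],q[5]+np.pi\/2])/" kin.py
python3 - <<'E'
from h import *; from kin import *
s=manip.get_state(); print(Rmodel(s['qpos']).as_euler('xyz'),s['orientation'])
B=Rn.from_euler('z',-8,degrees=True)
th=np.radians(40)
X=np.array([0,np.cos(th),-np.sin(th)]);Y=np.array([-1.,0,0]);Z=np.cross(X,Y)
for sg in (1,-1):
  for tilt in (-30,-15,0,15,30):
    a=np.radians(tilt); tz=-(np.cos(a)*Z+np.sin(a)*X)
    ty=-sg*Y; tx=np.cross(ty,tz)
    R=B*Rn.from_matrix(np.c_[tx,ty,tz])
    for q1 in(.2,.4):
        for sm in (1.7,2.1): print(sg,tilt,q1,sm,np.round(wrist(R,q1,sm),2))
E
```

```text
[-3.13999299e+00 -1.35757863e-04  4.32809913e-01] [-3.13999299e+00 -1.35757863e-04  4.32809913e-01]
1 -30 0.2 1.7 [-0.16  1.5   0.36]
1 -30 0.2 2.1 [-0.18  1.11  0.43]
1 -30 0.4 1.7 [-0.15  1.53  0.55]
1 -30 0.4 2.1 [-0.16  1.14  0.62]
1 -15 0.2 1.7 [-0.41  1.59  0.36]
1 -15 0.2 2.1 [-0.44  1.23  0.53]
1 -15 0.4 1.7 [-0.37  1.67  0.55]
1 -15 0.4 2.1 [-0.39  1.3   0.69]
1 0 0.2 1.7 [-0.66  1.68  0.34]
1 0 0.2 2.1 [-0.67  1.37  0.59]
1 0 0.4 1.7 [-0.6   1.8   0.51]
1 0 0.4 2.1 [-0.59  1.47  0.73]
1 15 0.2 1.7 [-0.91  1.77  0.31]
1 15 0.2 2.1 [-0.88  1.52  0.62]
1 15 0.4 1.7 [-0.85  1.92  0.44]
1 15 0.4 2.1 [-0.78  1.64  0.73]
1 30 0.2 1.7 [-1.17  1.84  0.25]
1 30 0.2 2.1 [-1.1   1.67  0.61]
1 30 0.4 1.7 [-1.11  2.02  0.33]
1 30 0.4 2.1 [-0.98  1.82  0.7 ]
-1 -30 0.2 1.7 [-0.16  1.5  -2.79]
-1 -30 0.2 2.1 [-0.18  1.11 -2.71]
-1 -30 0.4 1.7 [-0.15  1.53 -2.59]
-1 -30 0.4 2.1 [-0.16  1.14 -2.53]
-1 -15 0.2 1.7 [-0.41  1.59 -2.78]
-1 -15 0.2 2.1 [-0.44  1.23 -2.61]
-1 -15 0.4 1.7 [-0.37  1.67 -2.6 ]
-1 -15 0.4 2.1 [-0.39  1.3  -2.45]
-1 0 0.2 1.7 [-0.66  1.68 -2.8 ]
-1 0 0.2 2.1 [-0.67  1.37 -2.55]
-1 0 0.4 1.7 [-0.6   1.8  -2.63]
-1 0 0.4 2.1 [-0.59  1.47 -2.41]
-1 15 0.2 1.7 [-0.91  1.77 -2.84]
-1 15 0.2 2.1 [-0.88  1.52 -2.52]
-1 15 0.4 1.7 [-0.85  1.92 -2.7 ]
-1 15 0.4 2.1 [-0.78  1.64 -2.41]
-1 30 0.2 1.7 [-1.17  1.84 -2.9 ]
-1 30 0.2 2.1 [-1.1   1.67 -2.53]
-1 30 0.4 1.7 [-1.11  2.02 -2.81]
-1 30 0.4 2.1 [-0.98  1.82 -2.44]
```

```bash
cat >> h.py <<'E'
def goto(pos,R,label=''):
    """print dp / rotation fractions from the measured pose"""
    T=Tw(); dp=T[:3,:3].T@(np.asarray(pos)-T[:3,3])/.5
    rv=(Rn.from_matrix(T[:3,:3]).inv()*R).as_rotvec()/(2*np.pi)
    print(label,'dp',np.round(dp,4),'rot',np.round(rv,4),'dist mm',round(np.linalg.norm(dp)*500,1),'deg',round(np.linalg.norm(rv)*360,1))
def down(yawdeg): return Rn.from_euler('xyz',[np.pi,0,np.radians(yawdeg)])
def st():
    s=manip.get_state(); print('t',round(s['time'],2),'tcp',np.round(s['tcp_pos'],4),'rpy',np.round(np.degrees(s['orientation']),2),'F',np.round(s['force'],2),'M',np.round(s['moment'],2),'w',round(s['grip_width'],4),'q',np.round(s['qpos'],2))
E
python3 -m jog '{"dp":[[0.588,-0.586,-0.2],[0.588,-0.586,-0.2],[0.588,-0.586,-0.2],[0.588,-0.586,-0.2],[0.588,-0.586,-0.2],[0.588,-0.586,-0.2],[0.588,-0.586,-0.2],[0.588,-0.586,-0.2],[0.588,-0.586,-0.2]],"rotation":[[0,0,0.0912],[0,0,0.0912],[0,0,0.0912],[0,0,0.0912],[0,0,0.0912],[0,0,0.0912],[0,0,0.0912],[0,0,0.0912],[0,0,0.0912]],"hand":[95,95,95,95,95,95,95,95,95]}' 10
python3 -c "
from h import *
st(); goto([.56,.19,.32],down(-8))"
```

```text
time: 1.05
tcp_pos: [0.4173, -0.198, 0.3159]
orientation: [3.142, -0.002, -0.138]
force: [-0.3, 0.1, -0.3]
grip_width: 0.0952
t 1.05 tcp [ 0.4173 -0.198   0.3159] rpy [ 1.80e+02 -1.10e-01 -7.89e+00] F [-0.27  0.05 -0.26] M [-0.01  0.02 -0.01] w 0.0952 q [-0.56 -0.35  1.92  0.    1.57  1.15]
 dp [ 0.1762 -0.8078 -0.0079] rot [ 0.     -0.0003  0.0003] dist mm 413.4 deg 0.2
```

```bash

python3 -m jog '{"dp":[[0.176,-0.808,-0.008],[0.176,-0.808,-0.008],[0.176,-0.808,-0.008],[0.176,-0.808,-0.008],[0.176,-0.808,-0.008],[0.176,-0.808,-0.008],[0.176,-0.808,-0.008],[0.176,-0.808,-0.008],[0.176,-0.808,-0.008],[0.176,-0.808,-0.008]],"rotation":[[0,0,0],[0,0,0],[0,0,0],[0,0,0],[0,0,0],[0,0,0],[0,0,0],[0,0,0],[0,0,0],[0,0,0]],"hand":[95,95,95,95,95,95,95,95,95,95]}' 10
python3 - <<'E'
from h import *
st(); T=Tw(); p,d=manip.grab_frame('wrist'); save('w1',p); np.savez('/tmp/w1.npz',p=p,d=d,T=T)
p,d=manip.grab_frame('top'); save('t1',p); np.savez('/tmp/t1.npz',p=p,d=d)
E
```

```text
time: 2.05
tcp_pos: [0.5601, 0.1883, 0.3177]
orientation: [3.141, 0.002, -0.137]
force: [0.1, -0.8, 0.3]
grip_width: 0.0951
t 2.05 tcp [0.5601 0.1883 0.3177] rpy [ 1.7995e+02  9.0000e-02 -7.8700e+00] F [ 0.13 -0.78  0.25] M [ 0.03  0.09 -0.02] w 0.0951 q [ 0.23 -0.05  1.66 -0.    1.54  1.94]
```

View pics/w1.png

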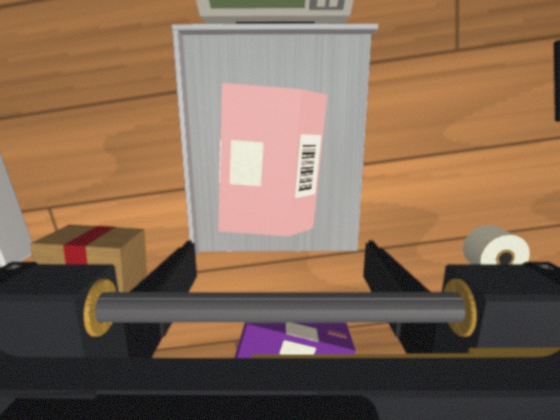

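View pics/t1.png

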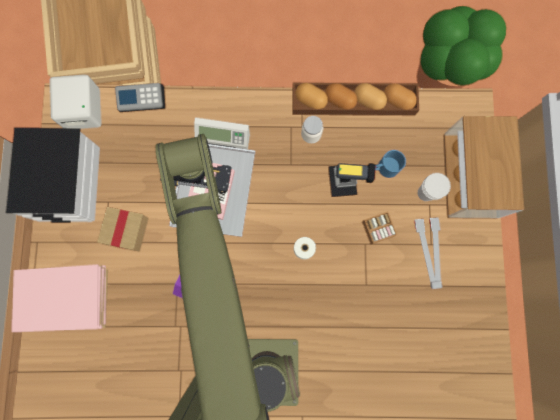

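The wrist view shows the platform with the rail corner at (178,28), near edge at row 250, and the box from (222,85) to (313,237). The label is at about (307,165).

```bash
cat > meas.py <<'E'
from h import *
def fitline(pts):
    vx,vy,x,y=cv2.fitLine(np.asarray(pts,np.float32),cv2.DIST_HUBER,0,.001,.001).ravel(); return np.array([x,y]),np.array([vx,vy])
def inter(a,b):
    A=np.c_[a[1],-b[1]]; s=np.linalg.solve(A,b[0]-a[0]); return a[0]+s[0]*a[1]
def lidedges(c,p,roi):
    """pink mask contour; returns mask"""
    hsv=cv2.cvtColor(p,cv2.COLOR_RGB2HSV)
    m=(((hsv[...,0]<10)|(hsv[...,0]>165))&(hsv[...,1]>40)&(hsv[...,1]<140)&(hsv[...,2]>130)).astype(np.uint8)
    M=np.zeros_like(m); x0,y0,x1,y1=roi; M[y0:y1,x0:x1]=m[y0:y1,x0:x1]
    return M
E
python3 - <<'E'
from meas import *
z=np.load('/tmp/w1.npz'); p,d,T=z['p'],z['d'],z['T']; c=cam('wrist',T); P=cloud(c,d)
M=lidedges(c,p,(190,60,350,252))
print(M.sum())
# left edge (lid, z=.11): first pink per row
L=[];Rr=[]
for v in range(95,228,3):
    u=np.where(M[v])[0]; L.append((u.min(),v)); Rr.append((u.max()+1,v))
top=[];bot=[]
for u in range(228,292,3):
    v=np.where(M[:,u])[0]; top.append((u,v.min())); bot.append((u,v.max()+1))
for n,e,h in (('left lid',L,.11),('top lid',top,.11),('bot (z.04 or lid)',bot,.11),('right z.07',Rr,.07)):
    a,dv=fitline(e); W=onz(c,[a-30*dv,a,a+30*dv],h); dd=W[2]-W[0]; ang=np.degrees(np.arctan2(dd[1],dd[0])); print(n,a,np.round(W,4)[1],'ang',round(ang,2))
Z=P[...,2]
print('plat z med',np.nanmedian(Z[200:240,200:212]),'lid z',np.nanmedian(Z[190:220,230:290]))
a=cv2.resize(p[10:130,165:390],None,fx=3.4,fy=3.4,interpolation=cv2.INTER_CUBIC);save('w1a',a)
a=cv2.resize(p[130:265,165:390],None,fx=3.4,fy=3.4,interpolation=cv2.INTER_CUBIC);save('w1b',a)
E
```

```text
12002
left lid [220.3 151.7] [0.6117 0.2496 0.11  ] ang -12.31
top lid [259.8  85.9] [0.6755 0.1939 0.11  ] ang -102.25
bot (z.04 or lid) [256.5 234.3] [0.507 0.224 0.11 ] ang -101.84
right z.07 [320.3 161.3] [0.5798 0.1327 0.07  ] ang -11.98
plat z med 0.03985557629664524 lid z 0.1098293037203307
```

View pics/w1a.png

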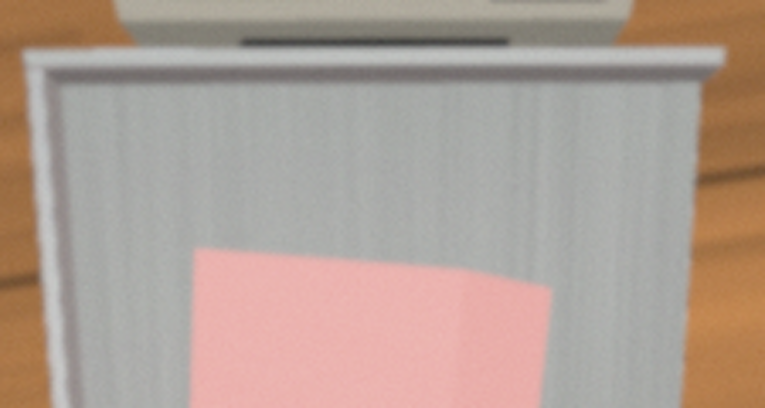

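View pics/w1b.png

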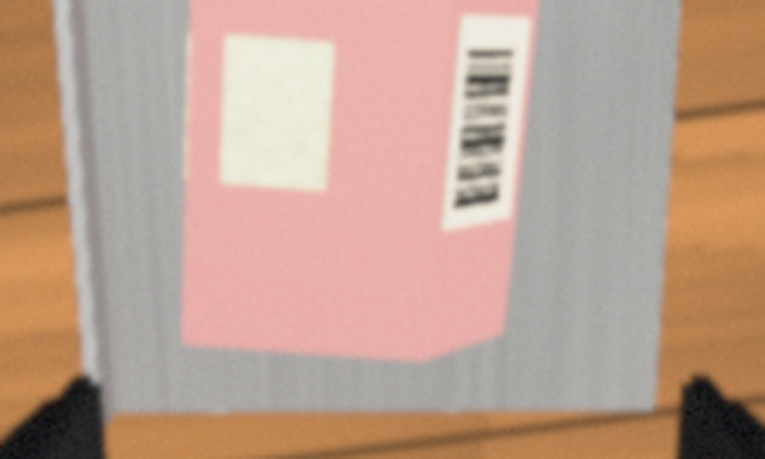

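```bash
python3 - <<'E'
from meas import *
z=np.load('/tmp/w1.npz'); c=cam('wrist',z['T'])
f=lambda x,y,o: (x/3.4+165,y/3.4+o)
pts=[f(66,82,10),f(700,82,10),f(107,412,130),f(653,408,130)]
W=onz(c,pts,.04); print(np.round(W,4))
for i,j in((0,1),(2,3),(2,0),(3,1)):
    v=W[j]-W[i]; print(i,j,round(np.linalg.norm(v)*1000,1),np.degrees(np.arctan2(v[1],v[0])))
rt=onz(c,[f(24,50,10),f(726,50,10),f(722,74,10)],.063); print('rail top outer/inner',np.round(rt,4))
v=rt[1]-rt[0]; print(np.degrees(np.arctan2(v[1],v[0])),np.linalg.norm(v))
# also from top camera
E
```

```text
[[0.756  0.2807 0.04  ]
 [0.7243 0.0506 0.04  ]
 [0.4693 0.3247 0.04  ]
 [0.4387 0.0891 0.04  ]]
0 1 232.3 -97.83805120084513
2 3 237.5 -97.38696916569384
2 0 290.1 -8.71526645547941
3 1 288.2 -7.679858952143168
rail top outer/inner [[0.7616 0.2877 0.063 ]
 [0.7285 0.0476 0.063 ]
 [0.7212 0.0494 0.063 ]]
-97.84284417305807 0.24238031224539974
```

```bash
cat >> meas.py <<'E'
SO=np.array([.6024,.1881]); SY=-7.85
def sc(x,y,z):
    a=np.radians(SY); return np.array([SO[0]+np.cos(a)*x-np.sin(a)*y, SO[1]+np.sin(a)*x+np.cos(a)*y, z])
def insc(P):
    a=np.radians(SY); d=np.asarray(P)[:2]-SO; return np.array([np.cos(a)*d[0]+np.sin(a)*d[1],-np.sin(a)*d[0]+np.cos(a)*d[1]])
E
python3 - <<'E'
from meas import *
z=np.load('/tmp/w1.npz'); c=cam('wrist',z['T'])
print(onz(c,[(244,325),(350,323)],.09))
goto(sc(-.134,.007,.32),down(SY)); goto(sc(-.134,.007,.052),down(SY))
E
```

```text
[[0.36919882 0.26482113 0.09      ]
 [0.35200969 0.11680054 0.09      ]]
 dp [-0.1844 -0.029  -0.0033] rot [ 0.0002  0.0001 -0.0006] dist mm 93.4 deg 0.2
 dp [-0.184  -0.0296  0.5327] rot [ 0.0002  0.0001 -0.0006] dist mm 282.2 deg 0.2
```

```bash

python3 -m jog '{"dp":[[-0.184,-0.029,0],[-0.184,-0.029,0],[-0.184,-0.029,0.2],[-0.184,-0.029,0.4],[-0.184,-0.029,0.48],[-0.184,-0.029,0.532],[-0.184,-0.029,0.532],[-0.184,-0.029,0.532],[-0.184,-0.029,0.532],[-0.184,-0.029,0.532]],"rotation":[[0,0,0],[0,0,0],[0,0,0],[0,0,0],[0,0,0],[0,0,0],[0,0,0],[0,0,0],[0,0,0],[0,0,0]],"hand":[80,80,80,80,80,80,80,80,80,80]}' 10
python3 - <<'E'
from meas import *
st(); print(insc(Tw()[:3,3]))
p,d=manip.grab_frame('scene'); save('s2',cv2.resize(p[130:290,260:460],None,fx=4,fy=3.7,interpolation=cv2.INTER_CUBIC))
E
```

```text
time: 3.15
tcp_pos: [0.4718, 0.2131, 0.0537]
orientation: [-3.141, -0.001, -0.142]
force: [-0.1, -0.4, 0.1]
grip_width: 0.0801
t 3.15 tcp [0.4718 0.2131 0.0537] rpy [-1.7998e+02 -8.0000e-02 -8.1400e+00] F [-0.08 -0.39  0.12] M [0.07 0.02 0.01] w 0.0801 q [ 0.32 -0.01  2.08 -0.    1.07  2.03]
[-0.13274335  0.00693978]
```

View pics/s2.png

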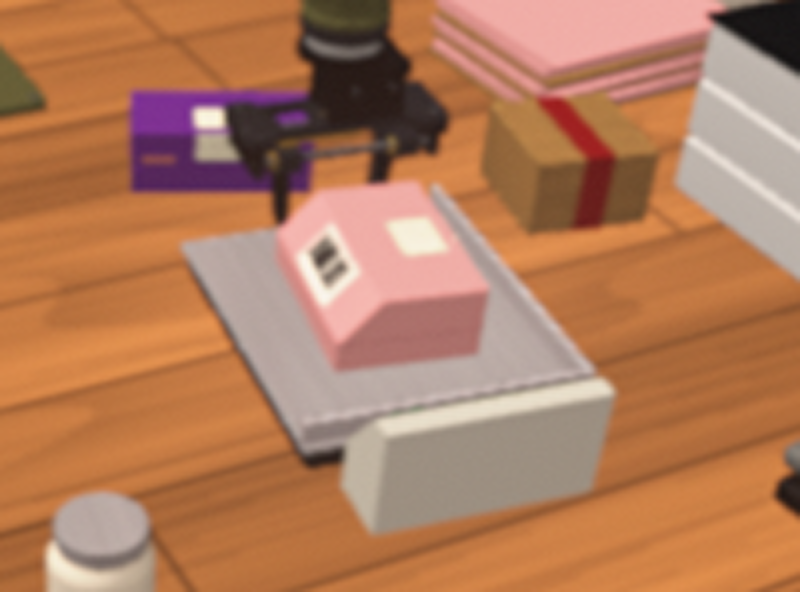

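```bash

python3 -m jog '{"dp":[[0.02,0,0],[0.036,0,0],[0.052,0,0],[0.068,0,0],[0.084,0,0],[0.1,0,0],[0.116,0,0],[0.132,0,0],[0.148,0,0],[0.16,0,0],[0.16,0,0]],"rotation":[[0,0,-0.0005],[0,0,-0.0005],[0,0,-0.0005],[0,0,-0.0005],[0,0,-0.0005],[0,0,-0.0005],[0,0,-0.0005],[0,0,-0.0005],[0,0,-0.0005],[0,0,-0.0005],[0,0,-0.0005]],"hand":[80,80,80,80,80,80,80,80,80,80,80]}' 10
python3 - <<'E'
from meas import *
st(); print(insc(Tw()[:3,3]))
p,d=manip.grab_frame('scene'); save('s3',cv2.resize(p[130:290,260:460],None,fx=4,fy=3.7,interpolation=cv2.INTER_CUBIC))
E
```

```text
time: 4.3
tcp_pos: [0.5517, 0.2027, 0.0526]
orientation: [-3.141, -0.002, -0.137]
force: [0.3, 0.7, -0.9]
grip_width: 0.0799
t 4.3 tcp [0.5517 0.2027 0.0526] rpy [-1.7999e+02 -1.0000e-01 -7.8700e+00] F [ 0.26  0.73 -0.91] M [0.06 0.08 0.04] w 0.0799 q [ 0.26  0.14  1.92 -0.    1.08  1.97]
[-0.05225315  0.00758097]
```

View pics/s3.png

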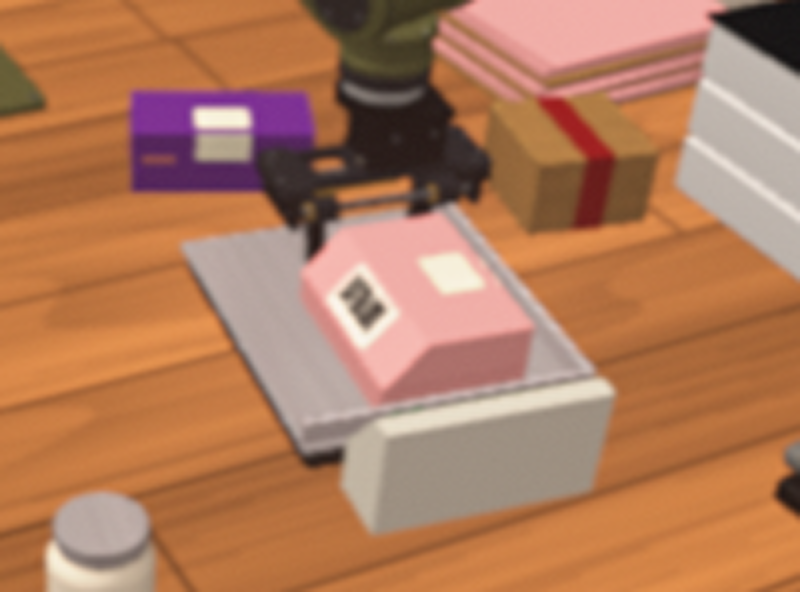

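```bash

python3 -m jog '{"dp":[[0.006,0,0],[0.012,0,0],[0.016,0,0],[0.016,0,0]],"rotation":[[0,0,0],[0,0,0],[0,0,0],[0,0,0]],"hand":[80,80,80,80]}' 10
python3 -m jog '{"dp":[[0.004,0,0],[0.008,0,0],[0.008,0,0]],"rotation":[[0,0,0],[0,0,0],[0,0,0]],"hand":[80,80,80]}' 10
python3 -c "
from meas import *
st();print(insc(Tw()[:3,3]))"
```

```text
time: 4.75
tcp_pos: [0.5585, 0.2018, 0.0525]
orientation: [3.141, -0.0, -0.137]
force: [-1.3, 0.4, -1.0]
grip_width: 0.0801
time: 5.05
tcp_pos: [0.5606, 0.2015, 0.0525]
orientation: [3.141, 0.004, -0.136]
force: [-7.9, -0.5, 4.6]
grip_width: 0.0803
t 5.05 tcp [0.5606 0.2015 0.0525] rpy [179.95   0.25  -7.81] F [-7.93 -0.5   4.64] M [0.26 1.14 0.2 ] w 0.0803 q [0.25 0.16 1.9  0.   1.09 1.96]
[-0.04324089  0.007531  ]
```

```bash

python3 -m jog '{"dp":[[-0.04,0,0],[-0.04,0,-0.1],[-0.04,0,-0.2],[-0.04,0,-0.3],[-0.04,0,-0.3]],"rotation":[[0,0,0],[0,0,0],[0,0,0],[0,0,0],[0,0,0]],"hand":[80,80,80,80,80]}' 10
python3 - <<'E'
from meas import *
st(); T=Tw(); p,d=manip.grab_frame('wrist'); save('w4',p)
c=cam('wrist',T)
M=lidedges(c,p,(100,0,450,210)); print(M.sum())
goto(sc(.055,-.098,.2),down(SY+90)); goto(sc(.055,-.098,.052),down(SY+90))
E
```

```text
time: 5.55
tcp_pos: [0.5477, 0.2054, 0.2132]
orientation: [-3.135, -0.017, -0.137]
force: [0.4, 0.6, 0.5]
grip_width: 0.08
t 5.55 tcp [0.5477 0.2054 0.2132] rpy [-179.6    -0.98   -7.85] F [0.38 0.64 0.49] M [ 0.05 -0.06  0.02] w 0.08 q [ 0.27 -0.03  1.81 -0.    1.34  1.98]
20498
 dp [0.2264 0.2139 0.0195] rot [ 0.0008 -0.0019 -0.25  ] dist mm 156.0 deg 90.0
 dp [0.2231 0.2152 0.3154] rot [ 0.0008 -0.0019 -0.25  ] dist mm 221.1 deg 90.0
```

View pics/w4.png

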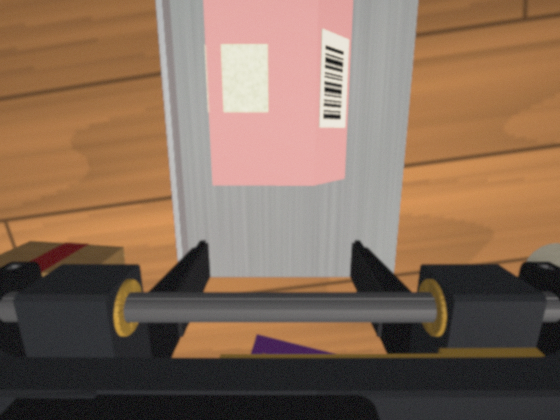

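The box is now square in the wrist view, with its near face level at row 185. I'll go round to the -y side.

```bash

python3 -m jog '{"dp":[[0.03,0.1,0],[0.08,0.215,0],[0.15,0.215,0],[0.225,0.215,0],[0.225,0.215,0],[0.225,0.215,0],[0.225,0.215,0],[0.225,0.215,0],[0.225,0.215,0.05],[0.225,0.215,0.15],[0.225,0.215,0.25],[0.225,0.215,0.316],[0.225,0.215,0.316],[0.225,0.215,0.316]],"rotation":[[0,0,-0.25],[0,0,-0.25],[0,0,-0.25],[0,0,-0.25],[0,0,-0.25],[0,0,-0.25],[0,0,-0.25],[0,0,-0.25],[0,0,-0.25],[0,0,-0.25],[0,0,-0.25],[0,0,-0.25],[0,0,-0.25],[0,0,-0.25]],"hand":[80,80,80,80,80,80,80,80,80,80,80,80,80,80]}' 10
python3 - <<'E'
from meas import *
st(); print(insc(Tw()[:3,3])); goto(sc(.055,-.098,.052),down(SY+90))
p,d=manip.grab_frame('scene'); save('s5',cv2.resize(p[130:290,260:460],None,fx=4,fy=3.7,interpolation=cv2.INTER_CUBIC))
E
```

```text
time: 7.0
tcp_pos: [0.6384, 0.082, 0.0427]
orientation: [-3.139, 0.001, 1.434]
force: [0.1, 0.1, 0.6]
grip_width: 0.0802
t 7.0 tcp [0.6384 0.082  0.0427] rpy [-1.7988e+02  4.0000e-02  8.2140e+01] F [0.08 0.13 0.6 ] M [ 0.   -0.05  0.02] w 0.0802 q [ 0.04  0.27  1.79 -0.    1.09  0.18]
[ 0.05013479 -0.10020099]
 dp [ 0.0044  0.0097 -0.0186] rot [-0.0003  0.0001 -0.    ] dist mm 10.7 deg 0.1
```

View pics/s5.png

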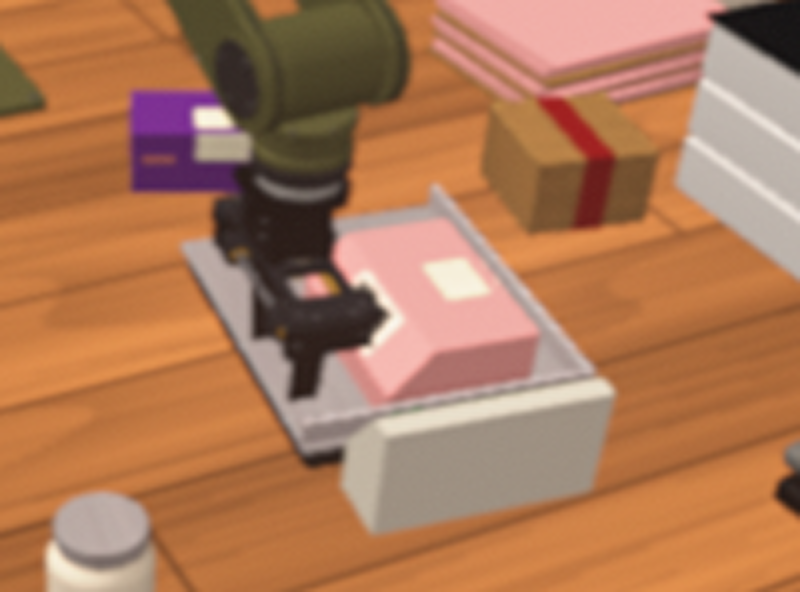

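```bash

python3 -m jog '{"dp":[[0,0.01,-0.0186],[0.02,0.01,-0.0186],[0.038,0.01,-0.0186],[0.055,0.01,-0.0186],[0.072,0.01,-0.0186],[0.089,0.01,-0.0186],[0.106,0.01,-0.0186],[0.122,0.01,-0.0186],[0.136,0.01,-0.0186],[0.146,0.01,-0.0186],[0.146,0.01,-0.0186]],"rotation":[[0,0,0],[0,0,0],[0,0,0],[0,0,0],[0,0,0],[0,0,0],[0,0,0],[0,0,0],[0,0,0],[0,0,0],[0,0,0]],"hand":[80,80,80,80,80,80,80,80,80,80,80]}' 10
python3 -c "
from meas import *
st();print(insc(Tw()[:3,3]))
p,d=manip.grab_frame('scene'); save('s6',cv2.resize(p[130:290,260:460],None,fx=4,fy=3.7,interpolation=cv2.INTER_CUBIC))"
```

```text
time: 8.15
tcp_pos: [0.6542, 0.1549, 0.0538]
orientation: [3.141, -0.001, 1.434]
force: [0.7, 0.5, 0.7]
grip_width: 0.08
t 8.15 tcp [0.6542 0.1549 0.0538] rpy [ 1.7999e+02 -7.0000e-02  8.2160e+01] F [0.66 0.47 0.66] M [-0.04 -0.08  0.06] w 0.08 q [0.15 0.31 1.72 0.   1.11 0.29]
[ 0.05581774 -0.025779  ]
```

View pics/s6.png

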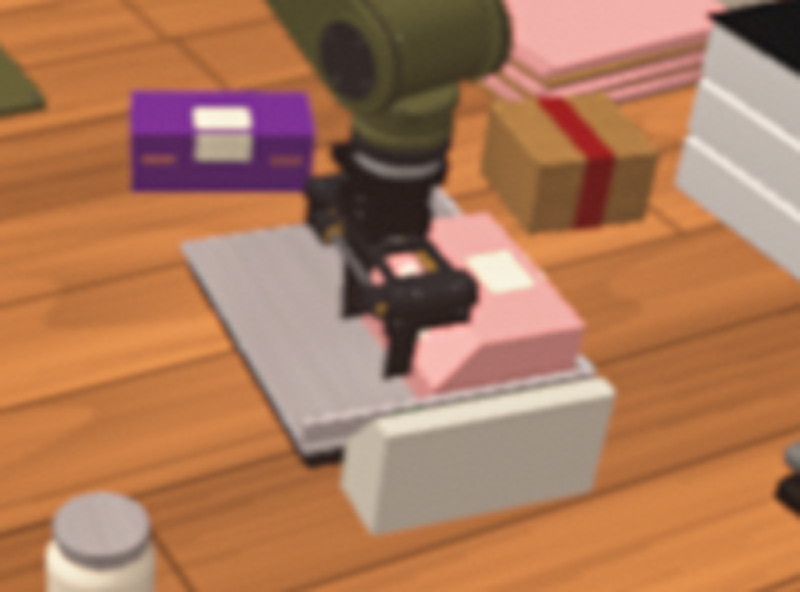

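```bash

python3 -m jog '{"dp":[[0.006,0,0],[0.01,0,0],[0.01,0,0]],"rotation":[[0,0,0],[0,0,0],[0,0,0]],"hand":[80,80,80]}' 10
python3 -m jog '{"dp":[[0.004,0,0],[0.008,0,0],[0.008,0,0]],"rotation":[[0,0,0],[0,0,0],[0,0,0]],"hand":[80,80,80]}' 10
python3 -c "
from meas import *
st();print(insc(Tw()[:3,3]))"
```

```text
time: 8.5
tcp_pos: [0.6548, 0.159, 0.0539]
orientation: [3.142, -0.0, 1.434]
force: [-0.7, -1.0, 0.2]
grip_width: 0.08
time: 8.8
tcp_pos: [0.6554, 0.1631, 0.0539]
orientation: [3.141, -0.001, 1.434]
force: [0.4, -0.9, -0.4]
grip_width: 0.0799
t 8.8 tcp [0.6554 0.1631 0.0539] rpy [ 1.7999e+02 -3.0000e-02  8.2140e+01] F [ 0.36 -0.93 -0.39] M [-0.22 -0.02 -0.03] w 0.0799 q [0.16 0.32 1.71 0.   1.12 0.3 ]
[ 0.05590259 -0.01749061]
```

```bash

python3 -m jog '{"dp":[[0.004,0,0],[0.004,0,0]],"rotation":[[0,0,0],[0,0,0]],"hand":[80,80]}' 10
python3 -m jog '{"dp":[[0.003,0,0],[0.003,0,0]],"rotation":[[0,0,0],[0,0,0]],"hand":[80,80]}' 10
python3 -c "
from meas import *
st();print(insc(Tw()[:3,3]))"
```

```text
time: 9.0
tcp_pos: [0.6558, 0.1638, 0.0539]
orientation: [3.141, 0.002, 1.435]
force: [0.1, -5.0, -0.1]
grip_width: 0.0801
time: 9.2
tcp_pos: [0.6559, 0.1639, 0.0539]
orientation: [3.141, 0.005, 1.435]
force: [-0.6, -9.1, 1.4]
grip_width: 0.0802
t 9.2 tcp [0.6559 0.1639 0.0539] rpy [179.99   0.28  82.23] F [-0.64 -9.08  1.43] M [-1.61  0.04  0.39] w 0.0802 q [ 0.17  0.32  1.71 -0.01  1.12  0.31]
[ 0.05626943 -0.01666335]
```

```bash

python3 -m jog '{"dp":[[-0.04,0,0],[-0.06,0,-0.1],[-0.06,0,-0.2],[-0.06,0,-0.3],[-0.06,0,-0.3]],"rotation":[[0,0,0],[0,0,0],[0,0,0],[0,0,0],[0,0,0]],"hand":[80,80,80,80,80]}' 10
python3 - <<'E'
from meas import *
st(); goto(sc(-.062,.053,.2),down(SY)); goto(sc(-.062,.053,.052),down(SY))
E
```

```text
time: 9.7
tcp_pos: [0.6564, 0.1368, 0.215]
orientation: [3.125, -0.006, 1.433]
force: [0.0, 1.0, 0.7]
grip_width: 0.08
t 9.7 tcp [0.6564 0.1368 0.215 ] rpy [179.06  -0.33  82.11] F [0.01 0.96 0.66] M [-0.06 -0.09 -0.  ] w 0.08 q [0.12 0.16 1.61 0.   1.35 0.26]
 dp [ 0.1925 -0.2456  0.0271] rot [ 0.0013 -0.0028  0.2499] dist mm 156.6 deg 90.0
 dp [ 0.1908 -0.2504  0.323 ] rot [ 0.0013 -0.0028  0.2499] dist mm 225.5 deg 90.0
```

```bash

python3 -m jog '{"dp":[[0,-0.1,0],[0.05,-0.2,0],[0.12,-0.236,0],[0.199,-0.236,0],[0.199,-0.236,0],[0.199,-0.236,0],[0.199,-0.236,0],[0.199,-0.236,0],[0.199,-0.236,0.05],[0.199,-0.236,0.15],[0.199,-0.236,0.24],[0.199,-0.236,0.304],[0.199,-0.236,0.304],[0.199,-0.236,0.304]],"rotation":[[0,0,0.25],[0,0,0.25],[0,0,0.25],[0,0,0.25],[0,0,0.25],[0,0,0.25],[0,0,0.25],[0,0,0.25],[0,0,0.25],[0,0,0.25],[0,0,0.25],[0,0,0.25],[0,0,0.25],[0,0,0.25]],"hand":[80,80,80,80,80,80,80,80,80,80,80,80,80,80]}' 10
python3 -c "
from meas import *
st();print(insc(Tw()[:3,3]))"
```

```text
time: 11.1
tcp_pos: [0.5483, 0.2511, 0.052]
orientation: [-3.141, 0.001, -0.137]
force: [-0.1, 0.1, 0.5]
grip_width: 0.0799
t 11.1 tcp [0.5483 0.2511 0.052 ] rpy [-1.7999e+02  4.0000e-02 -7.8700e+00] F [-0.1   0.1   0.46] M [-0.   -0.01  0.02] w 0.0799 q [0.34 0.18 1.88 0.   1.08 2.05]
[-0.06214452  0.05497776]
```

Contact was at scale x = -43 mm last time, so I'll push 20 mm and stop there.

```bash

python3 -m jog '{"dp":[[0.012,0,0],[0.024,0,0],[0.032,0,0],[0.036,0,0],[0.036,0,0]],"rotation":[[0,0,0],[0,0,0],[0,0,0],[0,0,0],[0,0,0]],"hand":[80,80,80,80,80]}' 10
python3 -m jog '{"dp":[[0.004,0,0],[0.004,0,0]],"rotation":[[0,0,0],[0,0,0]],"hand":[80,80]}' 10
python3 -c "
from meas import *
st();print(insc(Tw()[:3,3]))"
```

```text
time: 11.6
tcp_pos: [0.5669, 0.2488, 0.0526]
orientation: [-3.141, -0.001, -0.137]
force: [0.3, -0.3, 0.5]
grip_width: 0.0801
time: 11.8
tcp_pos: [0.567, 0.2487, 0.0522]
orientation: [3.141, 0.003, -0.136]
force: [-6.6, -0.3, 4.6]
grip_width: 0.0801
t 11.8 tcp [0.567  0.2487 0.0522] rpy [ 1.7997e+02  1.7000e-01 -7.8100e+00] F [-6.6  -0.29  4.62] M [0.21 0.8  0.22] w 0.0801 q [0.33 0.21 1.84 0.   1.09 2.03]
[-0.0433001   0.05521234]
```

```bash

python3 -m jog '{"dp":[[-0.04,0,0],[-0.04,0,-0.1],[-0.04,0,-0.2],[-0.04,0,-0.3],[-0.04,0,-0.4],[0,0.06,-0.5],[0,0.06,-0.5],[0,0.06,-0.5]],"rotation":[[0,0,0],[0,0,0],[0,0,0],[0,0,0],[0,0,0],[0,0,0],[0,0,0],[0,0,0]],"hand":[80,80,80,80,80,80,80,80]}' 10
python3 - <<'E'
from meas import *
st(); T=Tw(); p,d=manip.grab_frame('wrist'); save('w7',p); np.savez('/tmp/w7.npz',p=p,d=d,T=T)
p,d=manip.grab_frame('top'); np.savez('/tmp/t7.npz',p=p,d=d)
E
```

```text
time: 12.6
tcp_pos: [0.5654, 0.2182, 0.3045]
orientation: [-3.14, -0.004, -0.139]
force: [-0.5, -0.4, -0.9]
grip_width: 0.08
t 12.6 tcp [0.5654 0.2182 0.3045] rpy [-179.89   -0.25   -7.95] F [-0.49 -0.42 -0.94] M [ 0.07  0.06 -0.03] w 0.08 q [ 0.28 -0.02  1.65 -0.    1.51  1.99]
```

View pics/w7.png

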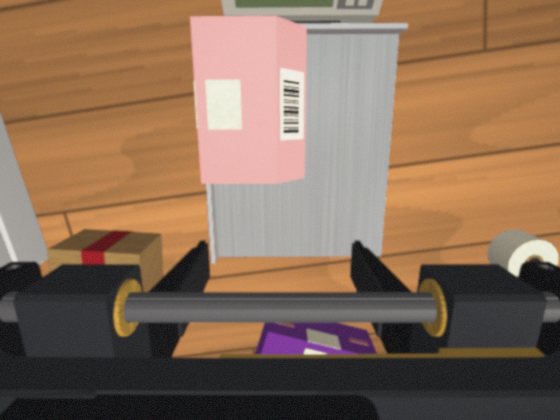

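The box sits in the corner (lid from (193,18) to (300,183)). I'll measure its home pose and the label.

```bash
python3 - <<'E'
from meas import *
z=np.load('/tmp/w7.npz'); p,d,T=z['p'],z['d'],z['T']; c=cam('wrist',T); P=cloud(c,d)
M=lidedges(c,p,(150,5,350,200))
L=[(np.where(M[v])[0].min(),v) for v in range(25,178,3)]
Rr=[(np.where(M[v])[0].max()+1,v) for v in range(40,175,3)]
top=[(u,np.where(M[:,u])[0].min()) for u in range(200,270,3)]
bot=[(u,np.where(M[:,u])[0].max()+1) for u in range(206,270,3)]
for n,e,h in (('left lid',L,.11),('top lid',top,.11),('bot lid',bot,.11),('right',Rr,.07)):
    a,dv=fitline(e); W=onz(c,[a-30*dv,a,a+30*dv],h); dd=W[2]-W[0]; print(n,np.round(insc(W[1]),4),'ang rel',round(np.degrees(np.arctan2(dd[1],dd[0]))-SY,2))
hsv=cv2.cvtColor(p,cv2.COLOR_RGB2HSV)
w=np.zeros((420,560),np.uint8); w[55:150,270:312]=((hsv[55:150,270:312,1]<45)).astype(np.uint8)
k,l,s,ce=cv2.connectedComponentsWithStats(cv2.morphologyEx(w,cv2.MORPH_CLOSE,np.ones((9,9)))); i=1+np.argmax(s[1:,4])
print('label px',s[i]); 
pt=P[(l==i)]; pt=pt[np.isfinite(pt).all(1)]
# plane
m=np.median(pt,0); g=np.linalg.norm(pt-m,axis=1)<.03; q=pt[g]; mm=q.mean(0); n=np.linalg.svd(q-mm)[2][2]; n*=np.sign(n[2]); print('normal',n,'elev',np.degrees(np.arcsin(n[2])),'az',np.degrees(np.arctan2(n[1],n[0])),'ctr',mm, 'scale',insc(mm))
r=cv2.minAreaRect(np.argwhere(l==i)[:,::-1].astype(np.float32)); print(r)
E
```

```text
left lid [0.0589 0.1147] ang rel 180.32
top lid [0.1394 0.0742] ang rel -89.21
bot lid [-0.0319  0.0701] ang rel -90.05
right [ 0.077  -0.0062] ang rel 0.12
label px [ 280   55   32   95 2408]
normal [-0.10243076 -0.76906237  0.63091284] elev 39.11750255313908 az -97.58652645120434 ctr [0.66001474 0.18942044 0.08840011] scale [0.05689449 0.0091771 ]
((295.4999694824219, 101.99999237060547), (93.99998474121094, 30.999996185302734), 90.0)
```

```bash
python3 - <<'E'
from meas import *
c=cam('top'); p=np.load('/tmp/top0.npz')['p']; hsv=cv2.cvtColor(p,cv2.COLOR_RGB2HSV)
m=((hsv[...,0]>22)&(hsv[...,0]<34)&(hsv[...,1]>150)&(hsv[...,2]>150)).astype(np.uint8); m[:, :320]=0; m[:,390:]=0; m[:150]=0;m[190:]=0
e=np.argwhere(m)[:,::-1].astype(np.float32); r=cv2.minAreaRect(e); print(r); print(onz(c,cv2.boxPoints(r),.165))
cc=onz(c,[r[0]],.165)[0]; print(cc)
goto([cc[0],cc[1]-.05,.34],down(88)); print(sc(.055,.012,.09))
E
```

```text
((350.2646789550781, 169.55882263183594), (20.094482421875, 8.436614990234375), 4.39870548248291)
[[ 0.62599473 -0.23054077  0.165     ]
 [ 0.65360494 -0.2329465   0.165     ]
 [ 0.64906109 -0.29693962  0.165     ]
 [ 0.62148186 -0.29436106  0.165     ]]
[ 0.6375191  -0.26371236  0.165     ]
 dp [ 0.2925  1.0346 -0.0803] rot [-0.0003  0.0005 -0.2663] dist mm 539.1 deg 95.9
[0.65852356 0.19247564 0.09      ]
```

```bash

python3 -m jog '{"dp":[[0.28,0.98,-0.08],[0.28,0.98,-0.08],[0.28,0.98,-0.08],[0.28,0.98,-0.08],[0.28,0.98,-0.08],[0.28,0.98,-0.08],[0.28,0.98,-0.08],[0.28,0.98,-0.08],[0.28,0.98,-0.08],[0.28,0.98,-0.08],[0.28,0.98,-0.08],[0.28,0.98,-0.08]],"rotation":[[0,0,-0.261],[0,0,-0.261],[0,0,-0.261],[0,0,-0.261],[0,0,-0.261],[0,0,-0.261],[0,0,-0.261],[0,0,-0.261],[0,0,-0.261],[0,0,-0.261],[0,0,-0.261],[0,0,-0.261]],"hand":[95,95,95,95,95,95,95,95,95,95,95,95]}' 10
python3 - <<'E'
from meas import *
st(); T=Tw(); p,d=manip.grab_frame('wrist'); save('w8',p); np.savez('/tmp/w8.npz',p=p,d=d,T=T)
E
```

```text
time: 13.9
tcp_pos: [0.6351, -0.2888, 0.337]
orientation: [-3.136, -0.002, 1.503]
force: [0.1, 1.0, 0.7]
grip_width: 0.095
t 13.9 tcp [ 0.6351 -0.2888  0.337 ] rpy [-1.7966e+02 -1.1000e-01  8.6090e+01] F [0.11 0.96 0.67] M [-0.   -0.11  0.02] w 0.095 q [-0.5   0.19  1.38 -0.    1.58 -0.44]
```

View pics/w8.png

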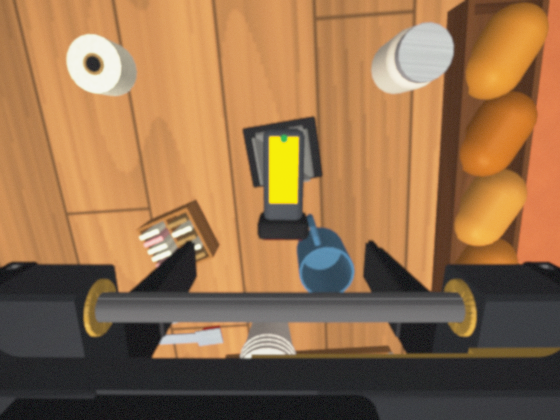

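The wrist view shows the scanner head (yellow, at (284,170)) with its nose at (283,228). The black cradle foot spans (243,130) to (322,173) and looks turned about 10° relative to the head. I'll measure both.

```bash
python3 - <<'E'
from meas import *
z=np.load('/tmp/w8.npz'); p=z['p']; save('w8a',cv2.resize(p[100:250,225:345],None,fx=4,fy=4,interpolation=cv2.INTER_CUBIC))
c=cam('wrist',z['T']); P=cloud(c,z['d']); Z=P[...,2]
sub=np.s_[110:245,235:335]
m=(Z>.155)&(Z<.18); m[:110]=0;m[245:]=0;m[:,:235]=0;m[:,335:]=0
r=cv2.minAreaRect(P[m][:,:2].astype(np.float32)*1000); print('head',r, np.median(Z[m])); print(cv2.boxPoints(r))
m2=(Z>.06)&(Z<.09); m2[:110]=0;m2[200:]=0;m2[:,:235]=0;m2[:,335:]=0
r=cv2.minAreaRect(P[m2][:,:2].astype(np.float32)*1000); print('lip',r)
E
```

```text
head ((638.4823608398438, -281.80352783203125), (122.15442657470703, 57.609352111816406), 86.00741577148438) 0.16451227527425488
[[ 605.495   -340.72693]
 [ 662.9645  -344.7381 ]
 [ 671.4697  -222.88013]
 [ 614.00024 -218.86896]]
lip ((640.32177734375, -257.86932373046875), (72.15167236328125, 71.72239685058594), 5.792351722717285)
```

View pics/w8a.png

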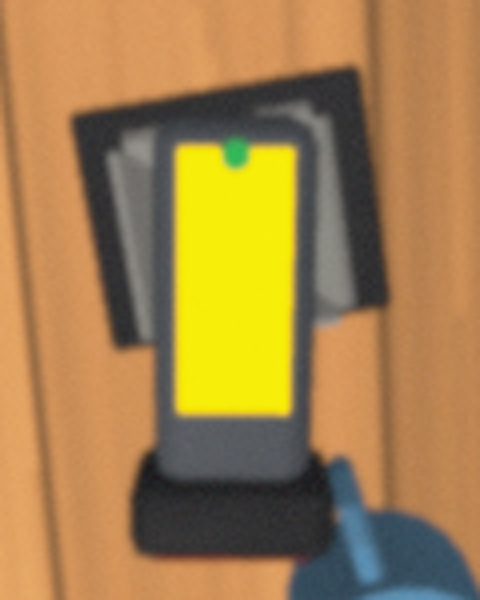

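```bash
python3 -c "
from meas import *
st();goto([.6401,-.2584,.337],down(86));goto([.6401,-.2584,.126],down(86))"
```

```text
t 13.95 tcp [ 0.6351 -0.287   0.3372] rpy [-1.7966e+02 -1.7000e-01  8.6160e+01] F [-0.2   0.99 -0.49] M [-0.02 -0.13 -0.  ] w 0.0949 q [-0.5   0.19  1.38  0.    1.58 -0.43]
 dp [0.0577 0.0061 0.0005] rot [-0.001  -0.0005  0.0004] dist mm 29.0 deg 0.4
 dp [0.0565 0.0086 0.4225] rot [-0.001  -0.0005  0.0004] dist mm 213.1 deg 0.4
```

```bash

python3 -m jog '{"dp":[[0.057,0.007,0.05],[0.057,0.007,0.13],[0.057,0.007,0.21],[0.057,0.007,0.24],[0.057,0.007,0.24],[0.057,0.007,0.24]],"rotation":[[0,0,0],[0,0,0],[0,0,0],[0,0,0],[0,0,0],[0,0,0]],"hand":[95,95,95,95,95,95]}' 10
python3 -c "
from meas import *
st();goto([.6401,-.2584,.126],down(86))"
```

```text
time: 14.55
tcp_pos: [0.6417, -0.2573, 0.2226]
orientation: [3.141, 0.0, 1.503]
force: [-0.1, 0.7, 0.3]
grip_width: 0.095
t 14.55 tcp [ 0.6417 -0.2573  0.2226] rpy [179.97   0.    86.12] F [-0.13  0.67  0.3 ] M [-0.04 -0.09  0.02] w 0.095 q [-0.46  0.21  1.54  0.    1.39 -0.39]
 dp [-0.0023 -0.0031  0.1933] rot [0.0001 0.     0.0003] dist mm 96.7 deg 0.1
```

```bash

python3 -m jog '{"dp":[[-0.002,-0.003,0.08],[-0.002,-0.003,0.15],[-0.002,-0.003,0.194],[-0.002,-0.003,0.194],[-0.002,-0.003,0.194]],"rotation":[[0,0,0],[0,0,0],[0,0,0],[0,0,0],[0,0,0]],"hand":[95,95,95,95,95]}' 10
python3 -m jog '{"dp":[[0,0,0],[0,0,0],[0,0,0],[0,0,0],[0,0,0],[0,0,0],[0,0,0]],"rotation":[[0,0,0],[0,0,0],[0,0,0],[0,0,0],[0,0,0],[0,0,0],[0,0,0]],"hand":[60,48,40,40,40,40,40]}' 30
python3 - <<'E'
from meas import *
st()
p,d=manip.grab_frame('scene'); save('s9',cv2.resize(p[180:320,130:290],None,fx=4,fy=4,interpolation=cv2.INTER_CUBIC))
E
```

```text
time: 15.05
tcp_pos: [0.6411, -0.2591, 0.1276]
orientation: [3.138, 0.001, 1.503]
force: [-0.1, 0.9, 0.9]
grip_width: 0.0954
time: 15.75
tcp_pos: [0.6396, -0.2584, 0.1248]
orientation: [-3.141, -0.0, 1.503]
force: [-1.0, 0.1, -0.1]
grip_width: 0.0445
t 15.75 tcp [ 0.6396 -0.2584  0.1248] rpy [-1.7999e+02 -1.0000e-02  8.6110e+01] F [-1.01  0.13 -0.09] M [-0.02 -0.08 -0.01] w 0.0445 q [-0.46  0.27  1.63  0.    1.24 -0.39]
```

View pics/s9.png

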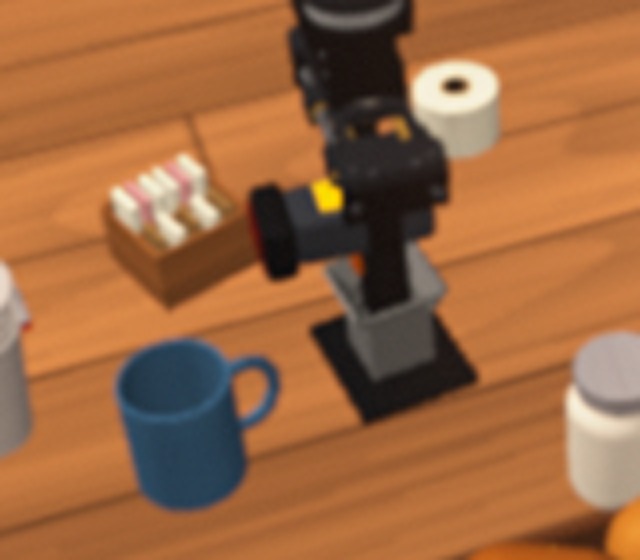

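The jaws stopped at 44.5 mm, on the head. Now I'll lift straight up.

```bash

python3 -m jog '{"dp":[[0,0,-0.02],[0,0,-0.05],[0,0,-0.09],[0,0,-0.15],[0,0,-0.22],[0,0,-0.3],[0,0,-0.38],[0,0,-0.38],[0,0,-0.38]],"rotation":[[0,0,0],[0,0,0],[0,0,0],[0,0,0],[0,0,0],[0,0,0],[0,0,0],[0,0,0],[0,0,0]],"hand":[40,40,40,40,40,40,40,40,40]}' 30
python3 - <<'E'
from meas import *
st(); T=Tw(); p,d=manip.grab_frame('wrist'); save('w10',p); np.savez('/tmp/w10.npz',p=p,d=d,T=T)
p,d=manip.grab_frame('scene'); np.savez('/tmp/s10.npz',p=p,d=d);save('s10',cv2.resize(p[140:320,130:330],None,fx=3,fy=3,interpolation=cv2.INTER_CUBIC))
E
```

```text
time: 16.7
tcp_pos: [0.6396, -0.2587, 0.3174]
orientation: [3.14, 0.002, 1.503]
force: [-0.1, -0.1, -3.2]
grip_width: 0.044
t 16.7 tcp [ 0.6396 -0.2587  0.3174] rpy [1.7988e+02 9.0000e-02 8.6100e+01] F [-0.13 -0.06 -3.19] M [ 0.07 -0.18  0.02] w 0.044 q [-0.46  0.17  1.43 -0.    1.54 -0.39]
```

View pics/s10.png

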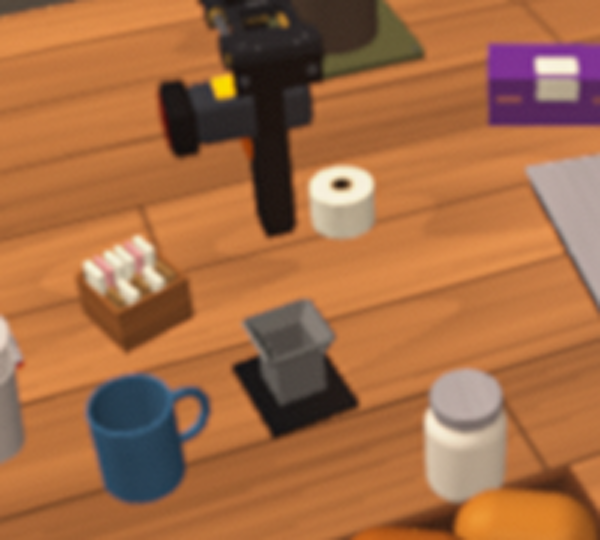

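View pics/w10.png

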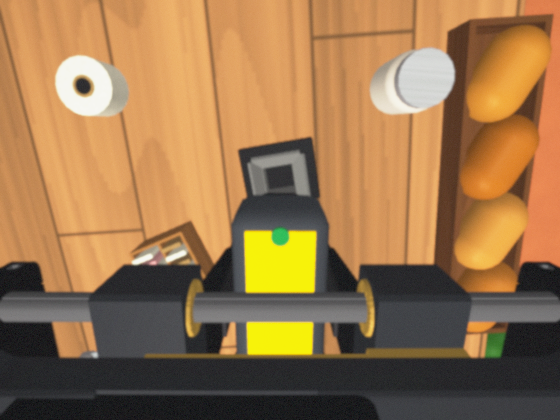

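The scanner is free of the cradle and hangs upright, and the empty cup shows at wrist (280,175). I'll measure the cup and the in-hand pose.

```bash
python3 - <<'E'
from meas import *
z=np.load('/tmp/w10.npz'); p=z['p']; save('w10a',cv2.resize(p[130:240,220:340],None,fx=5,fy=5,interpolation=cv2.INTER_CUBIC))
T=z['T']; c=cam('wrist',T); P=cloud(c,z['d'])
# head top in tool frame
Q=(P-T[:3,3])@T[:3,:3]
m=np.zeros(P.shape[:2],bool); m[225:350,240:320]=True
hsv=cv2.cvtColor(p,cv2.COLOR_RGB2HSV); y=m&(hsv[...,0]>22)&(hsv[...,0]<34)&(hsv[...,1]>150)
q=Q[y]; q=q[np.isfinite(q).all(1)]; q=q[abs(q[:,2]-np.median(q[:,2]))<.006]; A=np.c_[q[:,:2],np.ones(len(q))]; s=np.linalg.lstsq(A,q[:,2],rcond=None)[0]; print('yellow',len(q),q.min(0),q.max(0),'slope deg',np.degrees(s[:2]),'z0',s[2])
e=np.argwhere(y)[:,::-1].astype(np.float32)
L=[(np.where(y[v])[0].min(),v) for v in range(240,285)];R_=[(np.where(y[v])[0].max()+1,v) for v in range(240,285)]
h=T[2,3]+.0385
for n,E in(('L',L),('R',R_)):
    a,dv=fitline(E); W=onz(c,[a-15*dv,a+15*dv],h); t=(W-T[:3,3])@T[:3,:3]; dd=t[1]-t[0]; print(n,t.round(4).tolist(),np.degrees(np.arctan2(dd[1],dd[0])))
# rear edge of the dark head at u=280
print('rear top edge (tool):',((onz(c,[(280,196),(280,208)],h)-T[:3,3])@T[:3,:3]).round(4))
zs=np.load('/tmp/s10.npz'); cs=cam('scene'); ps=cloud(cs,zs['d'])
for nm,PP in(('wrist',P),('scene',ps)):
    near=(abs(PP[...,0]-.64)<.06)&(abs(PP[...,1]+.258)<.06)&(PP[...,2]>.068)&(PP[...,2]<.088)
    r=cv2.minAreaRect(PP[near][:,:2].astype(np.float32)*1000); print(nm,'lip',near.sum(),r)
E
```

```text
yellow 5901 [-0.02988245 -0.01493383 -0.04268045] [ 0.03086359  0.01621242 -0.0372599 ] slope deg [-0.11083903 -0.01102839] z0 -0.04049273798145574
L [[0.0227, -0.0145, -0.0386], [0.0085, -0.0147, -0.0385]] -179.13332013632984
R [[0.0061, 0.0164, -0.0385], [0.0204, 0.0163, -0.0385]] -0.08209762524037967
rear top edge (tool): [[ 0.0449  0.0007 -0.0386]
 [ 0.0398  0.0008 -0.0386]]
wrist lip 1230 ((639.7543334960938, -250.81556701660156), (71.95579528808594, 59.59628677368164), 5.373461723327637)
scene lip 270 ((641.34912109375, -256.9757385253906), (74.94395446777344, 74.00627899169922), 4.979355812072754)
```

View pics/w10a.png

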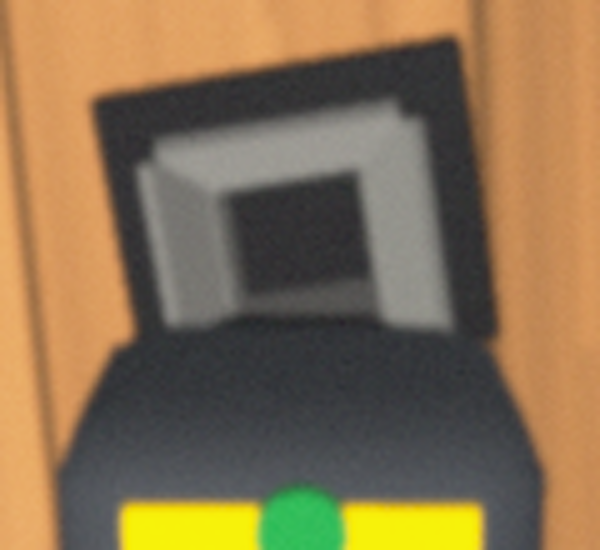

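```bash
cat >> kin.py <<'E'
from scipy.optimize import least_squares
data=[([-1.2206,.1245,1.6517,0,1.3675,-.0826],[.2724,-.5895,.2134]),([-.56,-.35,1.92,0,1.57,1.15],[.4173,-.198,.3159]),([.23,-.05,1.66,0,1.54,1.94],[.5601,.1883,.3177]),
([.32,-.01,2.08,0,1.07,2.03],[.4718,.2131,.0537]),([.25,.16,1.9,0,1.09,1.96],[.5606,.2015,.0525]),([.04,.27,1.79,0,1.09,.18],[.6384,.082,.0427]),([-.5,.19,1.38,0,1.58,-.44],[.6351,-.2888,.337]),([-.46,.27,1.63,0,1.24,-.39],[.6396,-.2584,.1248]),([.28,-.02,1.65,0,1.51,1.99],[.5654,.2182,.3045])]
def fk(k,q):
    a,d,l1,l2,e,L=k; s=q[1]+q[2]
    r=a+l1*np.sin(q[1])+l2*np.sin(s)+e*np.cos(s); z=d+l1*np.cos(q[1])+l2*np.cos(s)-e*np.sin(s)
    return np.array([r*np.cos(q[0]),r*np.sin(q[0]),z])+L*Rmodel(q).as_matrix()[:,2]
def fit():
    f=least_squares(lambda k:np.concatenate([fk(k,np.array(q))-p for q,p in data]+[1e-3*(np.array(k)-[0,.3,.4,.4,0,.3])]),[0,.3,.4,.4,0,.3]); return f
def ik(k,p,R,q0):
    g=lambda q:np.concatenate([(fk(k,q)-p)*5,(Rmodel(q).inv()*R).as_rotvec()])
    return least_squares(g,q0,bounds=([-2.61,-1.02,.03,-1.35,.32,-2.91],[2.61,2.33,2.71,4.49,2.68,2.91]))
E
python3 - <<'E'
from meas import *; from kin import *
f=fit(); print('k',f.x.round(3),'max res',abs(f.fun).max())
c=cam('wrist',np.load('/tmp/w10.npz')['T'])
W=onz(c,[(95/5+220,100/5+130),(455/5+220,38/5+130),(135/5+220,335/5+130),(495/5+220,335/5+130)],.01); print(W.round(4))
for i,j in((0,1),(0,2),(1,3)): v=W[j]-W[i]; print(np.degrees(np.arctan2(v[1],v[0])),np.linalg.norm(v))
th=np.radians(40); B=Rn.from_euler('z',SY,degrees=True).as_matrix()
X=B@[0,np.cos(th),-np.sin(th)];Y=B@[-1.,0,0];Z=np.cross(X,Y)
R=Rn.from_matrix(np.c_[-X,Y,-Z]); lab=sc(.055,.012,.09)
off=np.array([-.185,0,-.0182]); tcp=lab-R.as_matrix()@off
print('tcp',tcp,R.as_euler('xyz',degrees=True))
s=ik(f.x,tcp,R,[.3,0,1.7,-.6,1.6,-2.5]); print(s.x.round(2),s.cost)
np.savez('/tmp/scan.npz',tcp=tcp,R=R.as_matrix())
for pb in (.03,.06,.1,.15):
  s=ik(f.x,tcp-X*pb,R,s.x); print(pb,(tcp-X*pb).round(3),s.x.round(2),s.cost)
# upright waypoint, yaw 82 scanner => tool yaw 262 
for y,pos in ((140,[.55,-.2,.36]),(200,[.55,-.1,.38]),(262,[.55,-.05,.38])):
  s=ik(f.x,np.array(pos),down(y),[-.3,0,1.6,0,1.5,-1.5]); print(y,s.x.round(2),s.cost)
E
```

```text
k [-0.002  0.148  0.45   0.616  0.041  0.215] max res 0.05637123307614839
[[ 0.5847 -0.2192  0.01  ]
 [ 0.6895 -0.2087  0.01  ]
 [ 0.5897 -0.2894  0.01  ]
 [ 0.6978 -0.2968  0.01  ]]
5.707245467046691 0.10527738948806901
-85.9200774304841 0.07039241608390881
-84.58938467186317 0.08844551310402712
tcp [0.63756985 0.04049635 0.1949737 ] [-180.    -40.    -97.85]
[ 0.26  0.24  1.64 -0.63  1.58 -2.64] 3.350522701991482e-27
0.03 [0.634 0.018 0.214] [ 0.23  0.21  1.64 -0.64  1.58 -2.68] 5.577086560608004e-20
0.06 [ 0.631 -0.005  0.234] [ 0.2   0.18  1.65 -0.65  1.59 -2.72] 3.7416119007641387e-20
0.1 [ 0.627 -0.035  0.259] [ 0.16  0.14  1.64 -0.66  1.59 -2.78] 1.812193573078851e-18
0.15 [ 0.622 -0.073  0.291] [ 0.1   0.1   1.63 -0.68  1.6  -2.86] 3.716467013684049e-30
140 [-0.35 -0.07  1.61  0.    1.6  -1.22] 3.059162051901953e-31
200 [-0.18 -0.12  1.63 -0.    1.64 -2.1 ] 2.3115668199237004e-22
262 [-0.05 -0.14  1.65 -0.05  1.63 -2.91] 0.013497510433439374
```

```bash
python3 -c "
from meas import *
goto([.60,-.08,.32],down(226))"
```

```text
dp [ 0.3502 -0.1014 -0.0135] rot [-0.     -0.0008 -0.3886] dist mm 182.4 deg 139.9
```

```bash

python3 -m jog '{"dp":[[0.02,-0.006,-0.01],[0.04,-0.012,-0.01],[0.06,-0.018,-0.01],[0.08,-0.024,-0.01],[0.1,-0.03,-0.01],[0.12,-0.036,-0.01],[0.15,-0.042,-0.01],[0.18,-0.05,-0.01],[0.21,-0.06,-0.01],[0.24,-0.07,-0.01],[0.27,-0.08,-0.01],[0.3,-0.09,-0.01],[0.33,-0.096,-0.01],[0.35,-0.1,-0.01],[0.35,-0.1,-0.01],[0.35,-0.1,-0.01],[0.35,-0.1,-0.01]],"rotation":[[0,0,-0.3886],[0,0,-0.3886],[0,0,-0.3886],[0,0,-0.3886],[0,0,-0.3886],[0,0,-0.3886],[0,0,-0.3886],[0,0,-0.3886],[0,0,-0.3886],[0,0,-0.3886],[0,0,-0.3886],[0,0,-0.3886],[0,0,-0.3886],[0,0,-0.3886],[0,0,-0.3886],[0,0,-0.3886],[0,0,-0.3886]],"hand":[40,40,40,40,40,40,40,40,40,40,40,40,40,40,40,40,40]}' 30
python3 - <<'E'
from meas import *
st(); z=np.load('/tmp/scan.npz'); R=Rn.from_matrix(z['R']); tcp=z['tcp']; X=-z['R'][:,0]
goto(tcp-.06*X,R)
E
```

```text
time: 18.5
tcp_pos: [0.6004, -0.0801, 0.3167]
orientation: [3.137, -0.003, -2.335]
force: [-0.3, 0.1, -2.8]
grip_width: 0.0439
t 18.5 tcp [ 0.6004 -0.0801  0.3167] rpy [ 179.73   -0.19 -133.78] F [-0.3   0.14 -2.81] M [ 0.11 -0.13 -0.03] w 0.0439 q [-0.22 -0.01  1.62 -0.    1.54 -2.6 ]
 dp [-0.1517  0.0586  0.1661] rot [ 0.0357  0.1071 -0.0954] dist mm 116.2 deg 53.2
```

```bash

python3 -m jog '{"dp":[[-0.03,0.01,0],[-0.06,0.02,0.03],[-0.09,0.03,0.06],[-0.12,0.045,0.1],[-0.14,0.055,0.14],[-0.1517,0.0586,0.166],[-0.1517,0.0586,0.166],[-0.1517,0.0586,0.166],[-0.1517,0.0586,0.166],[-0.1517,0.0586,0.166]],"rotation":[[0.0357,0.1071,-0.0954],[0.0357,0.1071,-0.0954],[0.0357,0.1071,-0.0954],[0.0357,0.1071,-0.0954],[0.0357,0.1071,-0.0954],[0.0357,0.1071,-0.0954],[0.0357,0.1071,-0.0954],[0.0357,0.1071,-0.0954],[0.0357,0.1071,-0.0954],[0.0357,0.1071,-0.0954]],"hand":[40,40,40,40,40,40,40,40,40,40]}' 30
python3 - <<'E'
from meas import *
st(); z=np.load('/tmp/scan.npz'); R=Rn.from_matrix(z['R']); tcp=z['tcp']; X=-z['R'][:,0]
goto(tcp,R)
p,d=manip.grab_frame('scene'); np.savez('/tmp/s11.npz',p=p,d=d); save('s11',cv2.resize(p[100:290,200:460],None,fx=3,fy=3,interpolation=cv2.INTER_CUBIC))
T=Tw();p,d=manip.grab_frame('wrist'); save('w11',p); np.savez('/tmp/w11.npz',p=p,d=d,T=T)
E
```

```text
time: 19.5
tcp_pos: [0.6339, -0.0067, 0.2389]
orientation: [-3.13, -0.697, -1.721]
force: [-0.2, -0.4, -2.1]
grip_width: 0.0439
t 19.5 tcp [ 0.6339 -0.0067  0.2389] rpy [-179.31  -39.91  -98.63] F [-0.18 -0.44 -2.12] M [ 0.82 -0.11 -0.01] w 0.0439 q [ 0.19  0.22  1.61 -0.66  1.56 -2.72]
 dp [-0.1288  0.0071  0.0068] rot [-0.0005  0.0002 -0.0017] dist mm 64.6 deg 0.6
```

View pics/s11.png

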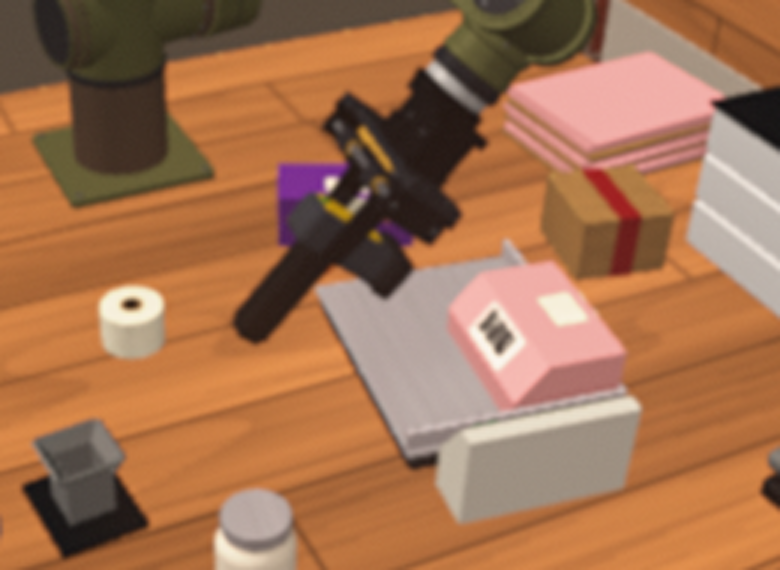

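View pics/w11.png

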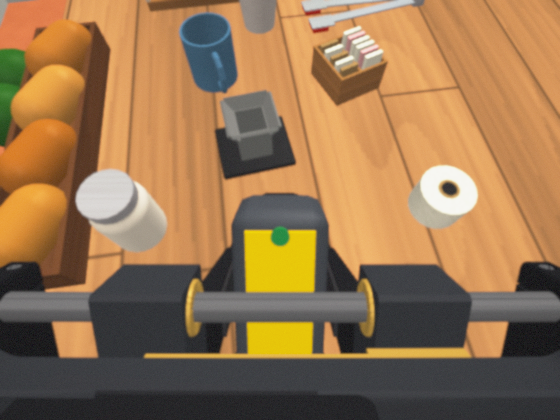

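The scanner is nose-down facing the label, and it sits in the hand as before (rear edge still at row 195). I'll approach to 10 cm.

```bash

python3 -m jog '{"dp":[[-0.05,0.003,0.003],[-0.1,0.006,0.006],[-0.129,0.007,0.007],[-0.129,0.007,0.007],[-0.129,0.007,0.007],[-0.129,0.007,0.007]],"rotation":[[-0.0005,0,-0.0017],[-0.0005,0,-0.0017],[-0.0005,0,-0.0017],[-0.0005,0,-0.0017],[-0.0005,0,-0.0017],[-0.0005,0,-0.0017]],"hand":[40,40,40,40,40,40]}' 30
python3 - <<'E'
from meas import *
st(); z=np.load('/tmp/scan.npz'); R=Rn.from_matrix(z['R']); tcp=z['tcp']; goto(tcp,R)
T=Tw(); p,d=manip.grab_frame('scene'); np.savez('/tmp/s12.npz',p=p,d=d); save('s12',cv2.resize(p[130:290,260:440],None,fx=4,fy=3.75,interpolation=cv2.INTER_CUBIC))
aim=T[:3,:3]@[-.185,0,-.0182]+T[:3,3]; win=T[:3,:3]@[-.085,0,-.0182]+T[:3,3]; print('aim',aim,'label',sc(.055,.012,.09))
c=cam('scene'); print('px aim',proj(c,aim),'win',proj(c,win))
E
```

```text
time: 20.2
tcp_pos: [0.6372, 0.0413, 0.1938]
orientation: [3.139, -0.698, -1.704]
force: [0.4, 0.3, -2.3]
grip_width: 0.044
t 20.2 tcp [0.6372 0.0413 0.1938] rpy [179.85 -40.   -97.62] F [ 0.39  0.26 -2.26] M [ 0.79 -0.13 -0.01] w 0.044 q [ 0.25  0.3   1.6  -0.64  1.55 -2.64]
 dp [ 0.0026 -0.001  -0.0009] rot [-0.      0.      0.0005] dist mm 1.4 deg 0.2
aim [0.65756997 0.19333091 0.08884316] label [0.65852356 0.19247564 0.09      ]
px aim [[365.15363736 211.43032753]] win [[344.10796524 198.59005712]]
```

View pics/s12.png

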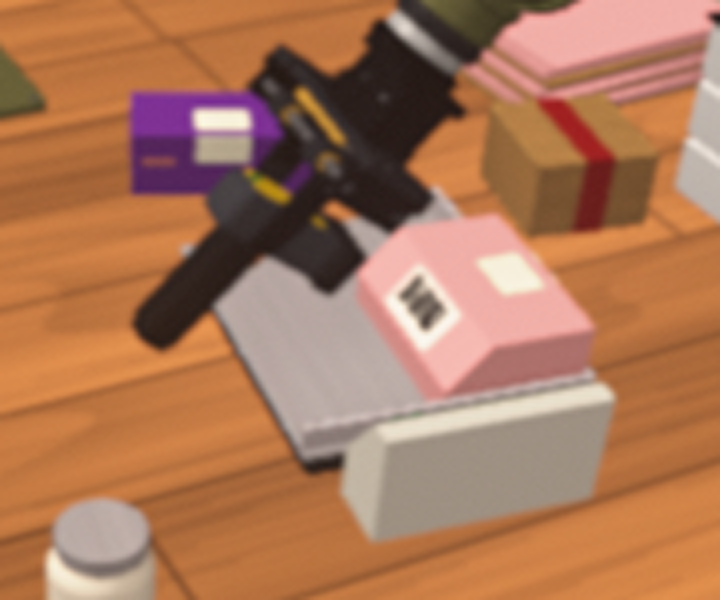

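The projected aim at (365.2,211.4) lands on the label centre, which is at (365.5,211.6) in the scene picture. I'll hold for 2.8 s.

```bash

python3 -m jog '{"dp":[[0,0,0],[0,0,0],[0,0,0],[0,0,0],[0,0,0],[0,0,0],[0,0,0],[0,0,0],[0,0,0],[0,0,0],[0,0,0],[0,0,0],[0,0,0],[0,0,0],[0,0,0],[0,0,0],[0,0,0],[0,0,0],[0,0,0],[0,0,0]],"rotation":[[0,0,0],[0,0,0],[0,0,0],[0,0,0],[0,0,0],[0,0,0],[0,0,0],[0,0,0],[0,0,0],[0,0,0],[0,0,0],[0,0,0],[0,0,0],[0,0,0],[0,0,0],[0,0,0],[0,0,0],[0,0,0],[0,0,0],[0,0,0]],"hand":[40,40,40,40,40,40,40,40,40,40,40,40,40,40,40,40,40,40,40,40]}' 30
python3 -m jog '{"dp":[[0,0,0],[0,0,0],[0,0,0],[0,0,0],[0,0,0],[0,0,0],[0,0,0],[0,0,0]],"rotation":[[0,0,0],[0,0,0],[0,0,0],[0,0,0],[0,0,0],[0,0,0],[0,0,0],[0,0,0]],"hand":[40,40,40,40,40,40,40,40]}' 30
python3 - <<'E'
from meas import *
st(); goto([.60,-.08,.325],down(226))
T=Tw(); aim=T[:3,:3]@[-.185,0,-.0182]+T[:3,3]; print(aim)
E
```

```text
time: 22.25
tcp_pos: [0.6367, 0.0416, 0.1928]
orientation: [3.137, -0.698, -1.702]
force: [-0.5, 0.1, -2.6]
grip_width: 0.044
time: 23.05
tcp_pos: [0.6367, 0.0416, 0.1928]
orientation: [3.137, -0.698, -1.702]
force: [1.1, -0.7, -2.9]
grip_width: 0.0439
t 23.05 tcp [0.6367 0.0416 0.1928] rpy [179.74 -40.   -97.52] F [ 1.1  -0.69 -2.86] M [ 0.84 -0.13 -0.03] w 0.0439 q [ 0.25  0.3   1.6  -0.64  1.55 -2.64]
 dp [ 0.362   0.0411 -0.0412] rot [-0.0347 -0.1075  0.0969] dist mm 183.3 deg 53.6
[0.65687036 0.19368115 0.08780675]
```

The aim settled about 3 mm low and to the side of my label estimate. There's time to spare, so I'll trim that out and hold again.

```bash

python3 -m jog '{"dp":[[0.002,-0.0035,-0.002],[0.002,-0.0035,-0.002],[0.002,-0.0035,-0.002],[0.002,-0.0035,-0.002],[0.002,-0.0035,-0.002]],"rotation":[[0,0,0],[0,0,0],[0,0,0],[0,0,0],[0,0,0]],"hand":[40,40,40,40,40]}' 30
python3 -m jog '{"dp":[[0,0,0],[0,0,0],[0,0,0],[0,0,0],[0,0,0],[0,0,0],[0,0,0],[0,0,0],[0,0,0],[0,0,0],[0,0,0],[0,0,0],[0,0,0],[0,0,0],[0,0,0],[0,0,0],[0,0,0],[0,0,0],[0,0,0],[0,0,0]],"rotation":[[0,0,0],[0,0,0],[0,0,0],[0,0,0],[0,0,0],[0,0,0],[0,0,0],[0,0,0],[0,0,0],[0,0,0],[0,0,0],[0,0,0],[0,0,0],[0,0,0],[0,0,0],[0,0,0],[0,0,0],[0,0,0],[0,0,0],[0,0,0]],"hand":[40,40,40,40,40,40,40,40,40,40,40,40,40,40,40,40,40,40,40,40]}' 30
python3 -m jog '{"dp":[[0,0,0],[0,0,0],[0,0,0],[0,0,0]],"rotation":[[0,0,0],[0,0,0],[0,0,0],[0,0,0]],"hand":[40,40,40,40]}' 30
python3 - <<'E'
from meas import *
st(); goto([.60,-.08,.325],down(226))
T=Tw(); aim=T[:3,:3]@[-.185,0,-.0182]+T[:3,3]; print(aim)
E
```

```text
time: 23.55
tcp_pos: [0.6384, 0.0412, 0.1941]
orientation: [3.137, -0.698, -1.702]
force: [1.3, -0.3, -2.9]
grip_width: 0.0441
time: 25.55
tcp_pos: [0.6384, 0.0412, 0.1942]
orientation: [3.137, -0.698, -1.702]
force: [-0.5, 0.4, -2.8]
grip_width: 0.0437
time: 25.95
tcp_pos: [0.6384, 0.0412, 0.1942]
orientation: [3.137, -0.698, -1.702]
force: [0.7, -1.2, -1.8]
grip_width: 0.0437
t 25.95 tcp [0.6384 0.0412 0.1942] rpy [179.74 -40.   -97.53] F [ 0.75 -1.18 -1.8 ] M [ 0.83 -0.12  0.07] w 0.0437 q [ 0.25  0.3   1.6  -0.64  1.56 -2.64]
 dp [ 0.36    0.0446 -0.0392] rot [-0.0347 -0.1075  0.0969] dist mm 182.4 deg 53.6
[0.65862048 0.19332699 0.08923257]
```

Now I'll reverse out: back off along the beam (tool +x), then turn upright.

```bash

python3 -m jog '{"dp":[[0.08,0.005,0],[0.16,0.01,-0.01],[0.22,0.02,-0.02],[0.27,0.03,-0.03],[0.32,0.04,-0.04],[0.36,0.0446,-0.04],[0.36,0.0446,-0.04],[0.36,0.0446,-0.04],[0.36,0.0446,-0.04],[0.36,0.0446,-0.04]],"rotation":[[0,0,0],[0,0,0],[-0.0347,-0.1075,0.0969],[-0.0347,-0.1075,0.0969],[-0.0347,-0.1075,0.0969],[-0.0347,-0.1075,0.0969],[-0.0347,-0.1075,0.0969],[-0.0347,-0.1075,0.0969],[-0.0347,-0.1075,0.0969],[-0.0347,-0.1075,0.0969]],"hand":[40,40,40,40,40,40,40,40,40,40]}' 30
python3 - <<'E'
from meas import *
st(); goto([.6405,-.258,.32],down(95.5))
E
```

```text
time: 26.95
tcp_pos: [0.5994, -0.0808, 0.3252]
orientation: [-3.141, -0.002, -2.339]
force: [1.7, 0.6, -1.9]
grip_width: 0.0436
t 26.95 tcp [ 0.5994 -0.0808  0.3252] rpy [-1.7999e+02 -1.2000e-01 -1.3404e+02] F [ 1.73  0.56 -1.88] M [ 0.08 -0.05  0.01] w 0.0436 q [-0.22 -0.02  1.62 -0.    1.55 -2.59]
 dp [ 0.1975 -0.3055  0.0108] rot [-4.000e-04 -1.000e-04  3.624e-01] dist mm 182.0 deg 130.5
```

```bash

python3 -m jog '{"dp":[[0.01,-0.02,0.01],[0.02,-0.04,0.01],[0.03,-0.06,0.01],[0.05,-0.08,0.01],[0.065,-0.1,0.01],[0.08,-0.12,0.01],[0.09,-0.14,0.01],[0.1,-0.16,0.01],[0.12,-0.18,0.01],[0.13,-0.2,0.01],[0.14,-0.22,0.01],[0.155,-0.24,0.01],[0.17,-0.26,0.01],[0.185,-0.285,0.01],[0.1975,-0.3055,0.01],[0.1975,-0.3055,0.01],[0.1975,-0.3055,0.01],[0.1975,-0.3055,0.01],[0.1975,-0.3055,0.01],[0.1975,-0.3055,0.01]],"rotation":[[0,0,0.3624],[0,0,0.3624],[0,0,0.3624],[0,0,0.3624],[0,0,0.3624],[0,0,0.3624],[0,0,0.3624],[0,0,0.3624],[0,0,0.3624],[0,0,0.3624],[0,0,0.3624],[0,0,0.3624],[0,0,0.3624],[0,0,0.3624],[0,0,0.3624],[0,0,0.3624],[0,0,0.3624],[0,0,0.3624],[0,0,0.3624],[0,0,0.3624]],"hand":[40,40,40,40,40,40,40,40,40,40,40,40,40,40,40,40,40,40,40,40]}' 30
python3 - <<'E'
from meas import *
st(); T=Tw(); p,d=manip.grab_frame('wrist'); save('w13',cv2.resize(p[120:360,200:360],None,fx=4,fy=2.5)); np.savez('/tmp/w13.npz',p=p,d=d,T=T)
p,d=manip.grab_frame('scene'); np.savez('/tmp/s13.npz',p=p,d=d); save('s13',cv2.resize(p[140:320,130:330],None,fx=3,fy=3,interpolation=cv2.INTER_CUBIC))
p,d=manip.grab_frame('wrist'); save('w13f',p)
E
```

```text
time: 28.95
tcp_pos: [0.6413, -0.2564, 0.3205]
orientation: [3.142, 0.0, 1.669]
force: [1.0, 0.2, -2.4]
grip_width: 0.0435
t 28.95 tcp [ 0.6413 -0.2564  0.3205] rpy [1.800e+02 1.000e-02 9.561e+01] F [ 0.95  0.23 -2.44] M [ 0.06 -0.16 -0.03] w 0.0435 q [-0.46  0.17  1.42 -0.    1.55 -0.56]
```

View pics/w13f.png

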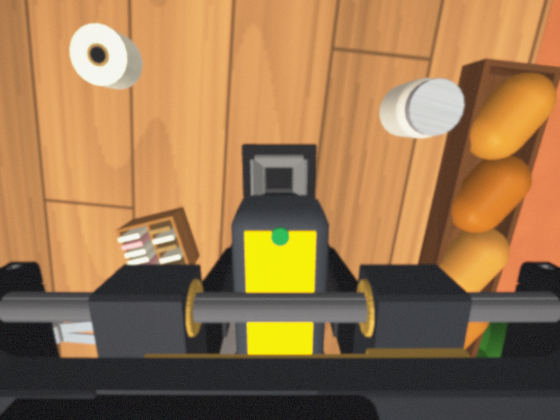

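View pics/s13.png

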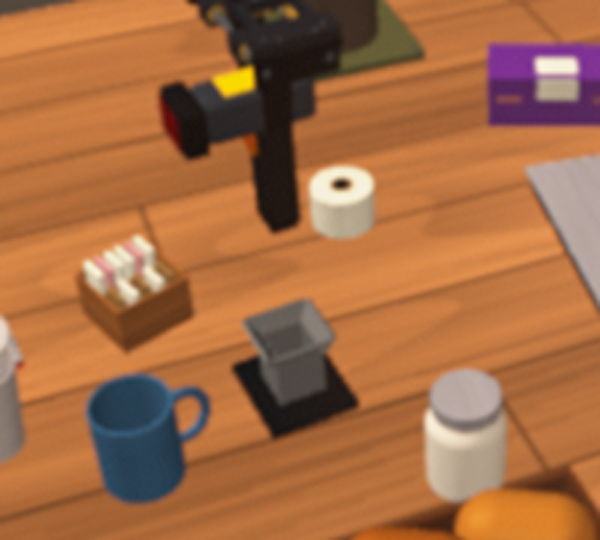

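```bash
python3 - <<'E'
from meas import *
z=np.load('/tmp/w13.npz'); T=z['T']; p=z['p']; c=cam('wrist',T); P=cloud(c,z['d'])
save('w13a',cv2.resize(p[135:245,220:340],None,fx=5,fy=5,interpolation=cv2.INTER_CUBIC))
tl=lambda W:(W-T[:3,3])@T[:3,:3]
Q=tl(P)
g=cv2.cvtColor(p,cv2.COLOR_RGB2GRAY)
h=-(0.01)+T[2,3]
for z0 in (.01,):
  L=[];R_=[]
  for v in range(155,190,2):
    row=g[v].astype(int); dk=np.where(row[230:330]<75)[0]+230; L.append((dk.min(),v)); R_.append((dk.max()+1,v))
  for n,E in(('L',L),('R',R_)):
    a,dv=fitline(E); W=tl(onz(c,[a-15*dv,a+15*dv],z0)); dd=W[1]-W[0]; print('foot',n,a,W.round(4).tolist(),np.degrees(np.arctan(dd[1]/dd[0])))
y=(g>0); hsv=cv2.cvtColor(p,cv2.COLOR_RGB2HSV); y=(hsv[...,0]>22)&(hsv[...,0]<34)&(hsv[...,1]>150)
us=[(np.where(y[v,235:325])[0].min()+235,np.where(y[v,235:325])[0].max()+236) for v in range(245,285)]; us=np.array(us).mean(0); print('yellow u',us, tl(onz(c,[(us[0],265),(us[1],265)],T[2,3]+.0395)).round(4))
near=(abs(P[...,0]-.64)<.06)&(abs(P[...,1]+.258)<.06)&(P[...,2]>.070)&(P[...,2]<.086)
q=Q[near]; print('lip tool x/y range',q.min(0).round(4),q.max(0).round(4),near.sum())
E
```

```text
foot L [243.5 171.8] [[0.026, -0.0532, 0.3105], [-0.0187, -0.0527, 0.3105]] -0.6697010674305963
foot R [315.7 169.2] [[-0.0147, 0.0539, 0.3105], [0.0298, 0.0542, 0.3105]] 0.4639996752799704
yellow u [244.925 315.475] [[ 0.0143 -0.0146 -0.0395]
 [ 0.0143  0.0162 -0.0395]]
lip tool x/y range [-0.0153 -0.037   0.2374] [0.0353 0.0349 0.2505] 1063
```

View pics/w13a.png

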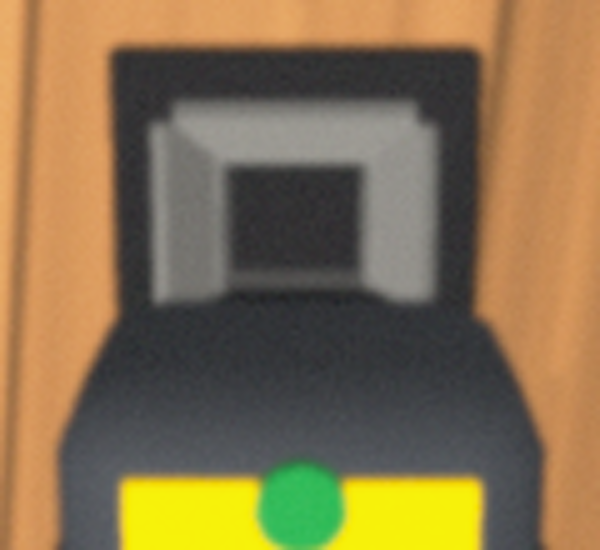

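The wrist crop shows the cup square to the scanner: the foot spans u 243 to 316, centred on 279.6, and the head centre is at 280. I'll trim -1.8 mm along tool x and descend.

```bash

python3 -m jog '{"dp":[[-0.0036,0,0.05],[-0.0036,0,0.12],[-0.0036,0,0.18],[-0.0036,0,0.22],[-0.0036,0,0.24],[-0.0036,0,0.24],[-0.0036,0,0.24]],"rotation":[[0,0,0],[0,0,0],[0,0,0],[0,0,0],[0,0,0],[0,0,0],[0,0,0]],"hand":[40,40,40,40,40,40,40]}' 30
python3 - <<'E'
from meas import *
st(); goto([.6405,-.258,.1248],down(95.6))
p,d=manip.grab_frame('scene'); save('s14',cv2.resize(p[180:320,150:290],None,fx=4,fy=4,interpolation=cv2.INTER_CUBIC))
E
```

```text
time: 29.8
tcp_pos: [0.6421, -0.259, 0.2017]
orientation: [3.14, 0.001, 1.667]
force: [-0.1, 0.6, -1.7]
grip_width: 0.0439
t 29.8 tcp [ 0.6421 -0.259   0.2017] rpy [1.7991e+02 5.0000e-02 9.5530e+01] F [-0.14  0.63 -1.71] M [ 0.01 -0.14 -0.03] w 0.0439 q [-0.46  0.22  1.56  0.    1.36 -0.56]
 dp [ 0.0024 -0.0032  0.1538] rot [ 0.0003  0.0001 -0.0002] dist mm 76.9 deg 0.1
```

View pics/s14.png

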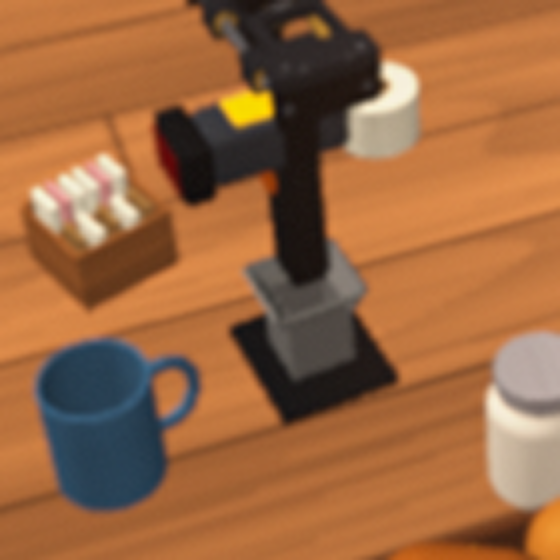

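```bash

python3 -m jog '{"dp":[[0.002,-0.003,0],[0.002,-0.003,0.02],[0.002,-0.003,0.04],[0.002,-0.003,0.06],[0.002,-0.003,0.06]],"rotation":[[0,0,0],[0,0,0],[0,0,0],[0,0,0],[0,0,0]],"hand":[40,40,40,40,40]}' 30
python3 -c "
from meas import *
st(); goto([.6405,-.258,.1248],down(95.6))"
```

```text
time: 30.35
tcp_pos: [0.6383, -0.2571, 0.1668]
orientation: [-3.137, -0.003, 1.667]
force: [0.4, -0.4, -3.3]
grip_width: 0.0441
t 30.35 tcp [ 0.6383 -0.2571  0.1668] rpy [-1.7975e+02 -1.6000e-01  9.5520e+01] F [ 0.37 -0.39 -3.33] M [-0.01 -0.01  0.01] w 0.0441 q [-0.46  0.24  1.6   0.    1.31 -0.56]
 dp [-0.0024  0.0045  0.084 ] rot [-0.0007 -0.0004 -0.0002] dist mm 42.1 deg 0.3
```

```bash

python3 -m jog '{"dp":[[0,0,0],[0,0,0],[0,0,0]],"rotation":[[0,0,0],[0,0,0],[0,0,0]],"hand":[40,40,40]}' 30
python3 -c "
from meas import *
st(); goto([.6405,-.258,.1248],down(95.6))"
```

```text
time: 30.65
tcp_pos: [0.6402, -0.258, 0.171]
orientation: [3.141, 0.001, 1.667]
force: [-0.3, 0.7, -2.4]
grip_width: 0.0437
t 30.65 tcp [ 0.6402 -0.258   0.171 ] rpy [1.7994e+02 3.0000e-02 9.5520e+01] F [-0.29  0.74 -2.39] M [-0.02 -0.12 -0.03] w 0.0437 q [-0.46  0.24  1.59  0.    1.31 -0.56]
 dp [0.     0.0004 0.0924] rot [ 0.0002  0.0001 -0.0002] dist mm 46.2 deg 0.1
```

It has settled on target with the tip in the cup. Continuing down slowly.

```bash

python3 -m jog '{"dp":[[0,0,0.015],[0,0,0.03],[0,0,0.045],[0,0,0.06],[0,0,0.07],[0,0,0.07],[0,0,0.07]],"rotation":[[0,0,0],[0,0,0],[0,0,0],[0,0,0],[0,0,0],[0,0,0],[0,0,0]],"hand":[40,40,40,40,40,40,40]}' 30
python3 -c "
from meas import *
st(); goto([.6405,-.258,.1248],down(95.6))"
```

```text
time: 31.35
tcp_pos: [0.6399, -0.2578, 0.1352]
orientation: [-3.142, -0.0, 1.667]
force: [-0.6, 0.5, -2.0]
grip_width: 0.0435
t 31.35 tcp [ 0.6399 -0.2578  0.1352] rpy [-1.7999e+02 -1.0000e-02  9.5520e+01] F [-0.64  0.49 -1.99] M [-0.03 -0.1   0.01] w 0.0435 q [-0.46  0.27  1.62  0.    1.25 -0.56]
 dp [-0.0005  0.0012  0.0207] rot [-0.     -0.     -0.0002] dist mm 10.4 deg 0.1
```

```bash

python3 -m jog '{"dp":[[0,0,0.008],[0,0,0.014],[0,0,0.018],[0,0,0.018],[0,0,0.018]],"rotation":[[0,0,0],[0,0,0],[0,0,0],[0,0,0],[0,0,0]],"hand":[40,40,40,40,40]}' 30
python3 -m jog '{"dp":[[0,0,0.002],[0,0,0.004],[0,0,0.004],[0,0,0.004]],"rotation":[[0,0,0],[0,0,0],[0,0,0],[0,0,0]],"hand":[40,40,40,40]}' 30
python3 -c "
from meas import *
st()"
```

```text
time: 31.85
tcp_pos: [0.6399, -0.2578, 0.1263]
orientation: [3.142, -0.0, 1.667]
force: [0.3, 0.1, -2.5]
grip_width: 0.0438
time: 32.25
tcp_pos: [0.6401, -0.2579, 0.1248]
orientation: [3.141, 0.0, 1.667]
force: [-0.1, 0.1, -0.8]
grip_width: 0.044
t 32.25 tcp [ 0.6401 -0.2579  0.1248] rpy [1.7996e+02 2.0000e-02 9.5520e+01] F [-0.07  0.11 -0.83] M [ 0.05 -0.01 -0.  ] w 0.044 q [-0.46  0.27  1.63  0.    1.24 -0.56]
```

The weight is coming off (Fz from -2.5 to -0.8), so the foot is reaching the floor. I'll press 1.5 mm more, then open.

```bash

python3 -m jog '{"dp":[[0,0,0.003],[0,0,0.003]],"rotation":[[0,0,0],[0,0,0]],"hand":[40,40]}' 30
python3 -c "
from meas import *
st()"
python3 -m jog '{"dp":[[0,0,0],[0,0,0],[0,0,0],[0,0,0],[0,0,0],[0,0,0]],"rotation":[[0,0,0],[0,0,0],[0,0,0],[0,0,0],[0,0,0],[0,0,0]],"hand":[50,60,75,95,95,95]}' 30
python3 -m jog '{"dp":[[0,0,-0.02],[0,0,-0.08],[0,0,-0.16],[0,0,-0.24],[0,0,-0.32],[-0.06,0,-0.4],[-0.06,0,-0.4],[-0.06,0,-0.4]],"rotation":[[0,0,0],[0,0,0],[0,0,0],[0,0,0],[0,0,0],[0,0,0],[0,0,0],[0,0,0]],"hand":[95,95,95,95,95,95,95,95]}' 30
python3 - <<'E'
from meas import *
st(); T=Tw(); p,d=manip.grab_frame('wrist'); save('w15',p); np.savez('/tmp/w15.npz',p=p,d=d,T=T)
p,d=manip.grab_frame('scene'); save('s15',p);np.savez('/tmp/s15.npz',p=p,d=d)
E
```

```text
time: 32.45
tcp_pos: [0.6402, -0.258, 0.1249]
orientation: [3.141, 0.0, 1.667]
force: [-0.9, 0.3, 4.9]
grip_width: 0.0436
t 32.45 tcp [ 0.6402 -0.258   0.1249] rpy [1.7996e+02 3.0000e-02 9.5520e+01] F [-0.87  0.26  4.92] M [0.36 0.65 0.03] w 0.0436 q [-0.46  0.27  1.63 -0.    1.24 -0.56]
time: 33.05
tcp_pos: [0.6398, -0.2578, 0.1226]
orientation: [-3.141, -0.0, 1.667]
force: [0.3, 0.8, 0.2]
grip_width: 0.0847
time: 33.85
tcp_pos: [0.6432, -0.2885, 0.3253]
orientation: [3.138, 0.002, 1.666]
force: [-0.1, -0.6, -0.8]
grip_width: 0.0953
t 33.85 tcp [ 0.6432 -0.2885  0.3253] rpy [1.7981e+02 1.1000e-01 9.5470e+01] F [-0.12 -0.61 -0.76] M [-0.06 -0.07 -0.02] w 0.0953 q [-0.5   0.2   1.38  0.    1.56 -0.59]
```

View pics/w15.png

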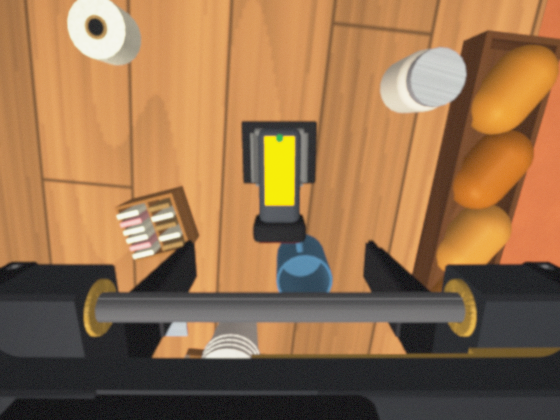

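View pics/s15.png

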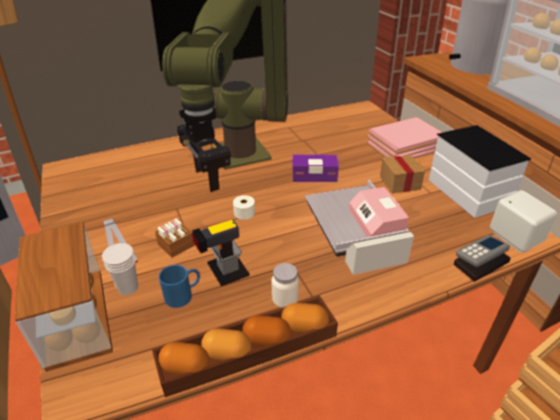

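The scanner stands square in its cradle (wrist (280,170)), and the box is in the corner. I'll do numeric checks on seating height, tilt, box pose and bystanders.

```bash
python3 - <<'E'
from meas import *
z=np.load('/tmp/w15.npz'); T=z['T']; c=cam('wrist',T); P=cloud(c,z['d']); hsv=cv2.cvtColor(z['p'],cv2.COLOR_RGB2HSV)
y=(hsv[...,0]>22)&(hsv[...,0]<34)&(hsv[...,1]>150); y[:120]=0;y[215:]=0;y[:,:250]=0;y[:,310:]=0
q=P[y]; A=np.c_[q[:,:2]-q[:,:2].mean(0),np.ones(len(q))]; s=np.linalg.lstsq(A,q[:,2],rcond=None)[0]; print('top z',s[2],'tilt deg',np.degrees(s[:2]))
z8=np.load('/tmp/w8.npz'); print('before', np.median(cloud(cam('wrist',z8['T']),z8['d'])[140:200,272:296,2]))
p,d=manip.grab_frame('top'); p0=np.load('/tmp/top0.npz')['p']; save('t16',p)
df=(np.abs(p.astype(int)-p0).max(2)>40).astype(np.uint8); k,l,s_,ce=cv2.connectedComponentsWithStats(cv2.morphologyEx(df,cv2.MORPH_OPEN,np.ones((2,2))))
for i in range(1,k):
    if s_[i,4]>12: print('diff',s_[i],ce[i].round())
c=cam('top'); P=cloud(c,d); M=lidedges(c,p,(165,140,265,235))>0
print(M.sum()); 
L=[(np.where(M[v])[0].min(),v) for v in range(160,192,2)]; t=[(u,np.where(M[:,u])[0].min()) for u in range(188,210,2)]
for n,e in(('left',L),('top',t)):
    a,dv=fitline(e); W=onz(c,[a-10*dv,a,a+10*dv],.11); dd=W[2]-W[0]; print(n,insc(W[1]).round(4),np.degrees(np.arctan2(dd[1],dd[0]))-SY)
E
```

```text
** On entry to DLASCL parameter number  4 had an illegal value
 ** On entry to DLASCL parameter number  4 had an illegal valueTraceback (most recent call last):
  File "<stdin>", line 4, in <module>
    x, resids, rank, s = _umath_linalg.lstsq(a, b, rcond,
                         ~~~~~~~~~~~~~~~~~~~^^^^^^^^^^^^^
                                             signature=signature)
                                             ^^^^^^^^^^^^^^^^^^^^
    raise LinAlgError("SVD did not converge in Linear Least Squares")
numpy.linalg.LinAlgError: SVD did not converge in Linear Least Squares
```

```bash
python3 - <<'E'
from meas import *
z=np.load('/tmp/w15.npz'); T=z['T']; c=cam('wrist',T); P=cloud(c,z['d']); hsv=cv2.cvtColor(z['p'],cv2.COLOR_RGB2HSV)
y=(hsv[...,0]>22)&(hsv[...,0]<34)&(hsv[...,1]>150); y[:120]=0;y[215:]=0;y[:,:250]=0;y[:,310:]=0
q=P[y]; q=q[np.isfinite(q).all(1)]; q=q[abs(q[:,2]-.164)<.01]; A=np.c_[q[:,:2]-q[:,:2].mean(0),np.ones(len(q))]; s=np.linalg.lstsq(A,q[:,2],rcond=None)[0]; print('top z',s[2],'tilt deg',np.degrees(s[:2]))
z8=np.load('/tmp/w8.npz'); print('before', np.nanmedian(cloud(cam('wrist',z8['T']),z8['d'])[140:200,272:296,2]))
p,d=manip.grab_frame('top'); p0=np.load('/tmp/top0.npz')['p']; save('t16',p)
df=(np.abs(p.astype(int)-p0).max(2)>40).astype(np.uint8); k,l,s_,ce=cv2.connectedComponentsWithStats(cv2.morphologyEx(df,cv2.MORPH_OPEN,np.ones((2,2))))
for i in range(1,k):
    if s_[i,4]>12: print('diff',s_[i],ce[i].round())
c=cam('top'); M=lidedges(c,p,(165,140,265,235))>0
print(M.sum()); 
L=[(np.where(M[v])[0].min(),v) for v in range(160,192,2)]; t=[(u,np.where(M[:,u])[0].min()) for u in range(188,210,2)]
for n,e in(('left',L),('top',t)):
    a,dv=fitline(e); W=onz(c,[a-10*dv,a,a+10*dv],.11); dd=W[2]-W[0]; print(n,insc(W[1]).round(4),np.degrees(np.arctan2(dd[1],dd[0]))-SY)
E
```

```text
top z 0.16518692908901486 tilt deg [-0.30072188  0.14070348]
before 0.1653153412102824
diff [  260    98   160   229 10250] [342. 211.]
diff [ 179  139   55   80 2386] [204. 179.]
diff [179 151   5  21  47] [181. 161.]
diff [177 173   3  10  20] [178. 178.]
diff [336 179   4   7  24] [338. 182.]
diff [  294   260   231   112 11309] [418. 323.]
diff [295 294  16   3  46] [303. 295.]
diff [317 305   7  12  35] [320. 310.]
diff [205 309  32  18 334] [219. 319.]
diff [261 311  15   6  40] [267. 313.]
diff [239 313  19  14 133] [248. 319.]
diff [ 189  327   67   65 2549] [219. 356.]
diff [291 329  20  13 196] [301. 334.]
diff [ 289  373   89   44 1691] [324. 388.]
diff [253 410  50  10 224] [269. 416.]
1616
left [0.0196 0.1121] 0.12259370896173571
top [0.134  0.0641] -88.70478139701868
```

View pics/t16.png

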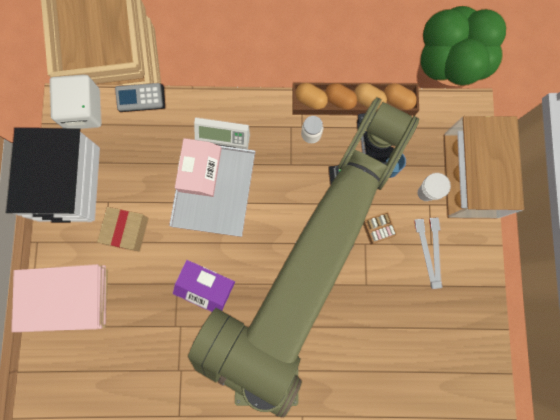

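```bash
python3 -c "
from meas import *
st(); print(manip.hand_in())"
```

```text
t 34.0 tcp [ 0.6421 -0.287   0.3206] rpy [-1.7984e+02 -1.2000e-01  9.5540e+01] F [-0.18  0.71 -0.76] M [-0.04 -0.11 -0.03] w 0.0951 q [-0.5   0.2   1.39  0.    1.56 -0.59]
the job is handed in; nothing more can be done
None
```

I booked out the pink cake box and handed the job in at 34 s of the 72 s allowed; the hand-in gave no verdict.

- **Box:** I pushed it against the back rail, then the side rail, then the back rail again, reading about 7–9 N at each stop. The wrist camera afterwards put its lid edges at x 139.4 mm and y 114.7 mm, where the rails are at 140 and 115. It was square to within about 0.8°, which is the worst edge fit.
- **Scan:** I held the scanner at about 10 cm for 2.8 s. The computed aim was about 3 mm off the middle of the label, so I trimmed it to about 1 mm and held for another 2.4 s. The force readings showed only the scanner's own weight.
- **Scanner:** It went back in line with its cradle and touched the cradle floor before I let go. Its top is at 165.2 mm, against 165.3 mm before I took it, and its tilt is no more than 0.3°.
- **Last checks:** The top camera puts the box edges 3–6 mm short of the rails (y 112, x 134 mm). I trust the wrist camera and the contact forces more, because the top view is coarse (about 3 mm per pixel) and nothing touched the box in between. Comparing the top picture with the first one showed no bystander moved, but the arm hid part of the counter, including some of the mug and cradle. I checked those only by eye in the other views.

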